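# Pigment jars to their colour coasters

### The arm

A 7-joint arm with a two-finger parallel gripper is mounted at the origin on the work surface; the furniture and walls round the work are solid. World frame = base frame: x ahead of the robot, y to its left, z up, the work surface at z = 0. Lengths are in mm, angles in rad, forces in N, time in s.
With the tool pointing down it reaches from about 425 to 875 mm from the base axis. Payload 8.4 kg.
Tool frame: the origin (TCP) lies at the very end of the fingers, on their centre line; the grasp point (between the pads) lies 19 mm behind it; z points along the fingers, y is the direction in which the jaws open and shut (so a half turn about z gives the same grasp; the last joint's range is limited). The gripper opens to 87 mm and grips with 3 to 60 N. Pads are 19 mm wide; open, the fingers measure 117 mm over their backs; the gripper's body (75 mm by 190 mm) begins 51 mm behind the grasp point.
Start: joints at [1.05, 0.333, 0.04, 1.465, -0.013, 1.343, -0.059], TCP at [266.087, -593.01, 222.546] pointing down, gripper open.
Joint ranges: [-2.58, 2.58], [-0.38, 2.09], [-1.3, 1.39], [0.25, 2.4], [-1.5, 4.64], [0.08, 2.09], [-2.65, 2.65]. Speed limits (rad/s): [2.22, 2.22, 2.79, 2.79, 3.14, 3.14, 3.14].

### API

Orientations are given as a unit quaternion [w, x, y, z].
In Python, from workcell import ctrl gives the robot as it stands.
- The arm moves only by the tool step_arm, never from a script. Its argument "motion" is a list of rows, each a list of 3 entries, a list of its own where there are three numbers: the shift along the tool's x, y, z scaled (see below), then the turn about the tool's z scaled (see below), then the closure, from 0 (fully open) to 1 (shut). A call has 1 to 5 rows; each row shifts and turns the commanded pose from where the row before left it, along the tool's axes as they then stand; what a row does not reach is not made up. The controller multiplies each number of a shift by 0.2 m and each number of a turn by pi/2 rad. A row lasts 1/8 s, in which the tool goes at most 62.5 mm and 10.7 degrees, less where a joint would pass 70% of its speed; a pose out of reach is approached as far as the arm can. A call with a number of a shift or a turn outside -1 to 1 is refused whole. A call with a gripper value outside its range is refused whole. The fingers move at their own pace and stop on an object; "grip_force" is the grip in N (left out, the last holds). Time passes only in rows, so rows that do not move let the fingers close. It gives the time, the measured TCP pose, the force and the opening at its end, in the units of the state.
- ctrl.read_state(): the state, without advancing time (a new reading comes with each control period).
- ctrl.capture(name): name is "scene" or "top" or "wrist"; returns a dict with "img" (420x560x3 uint8, red, green, blue), "K" (3x3 intrinsics, pixels), "T" (4x4, takes a point from camera to world coordinates). Camera axes: x right, y up, looking along -z (the intrinsics and any distortion apply to the point x, -y, -z); pixel columns grow to the right and rows downward; lengths in mm; the calibration is good to about 2 mm. A picture is of the moment at which its call begins. There is no depth.
- ctrl.hand_in(): hands the job in, once; it reports no verdict.
The state is a dict: "time": time; "joints": joint angles; "qvel": joint speeds; "effort": joint torques, N m; "tool_pos": TCP position; "eef_rot": TCP orientation; "contact_force": force on the tool from outside, world axes, zero at the start; "wrist_torque": the same for the moment, N m; "grip_width": finger opening in mm.
Only numpy, scipy, OpenCV 4.12 (cv2) and the standard library are available. Lean on these libraries where they do the work, as an engineer would, in place of code of your own. Each camera call takes 0.05 s, during which the arm holds its last target.

### The job

Set out the glazing colours: stand each of the four pigment jars with a coloured dot on its lid upright inside the coaster whose glazed floor has that colour (blue, red, yellow, slate). Set the jars down on the coasters' floors rather than dropping them, tip none over, and leave the plain white jar where it stands.

Things in the scene. Friction and masses are not known exactly. Their poses are not given: they have to be found in the camera images.
- blue_jar: light blue contents, white lid with a blue dot sticker (40 mm); loose closed octagonal jar, 111 mm tall; body 58 mm across flats, 62 over corners, flats facing its x and y axes and halfway between (alike every 45 degrees); round lid 56 mm across from 96 mm up; 0.17 to 0.35 kg. Origin: centre of underside, z up.
- red_jar: light red contents, white lid with a red dot sticker (40 mm); loose closed octagonal jar, 111 mm tall; body 58 mm across flats, 62 over corners, flats facing its x and y axes and halfway between (alike every 45 degrees); round lid 56 mm across from 96 mm up; 0.17 to 0.35 kg. Origin: centre of underside, z up.
- yellow_jar: pale yellow contents, white lid with a golden yellow dot sticker (40 mm); loose closed octagonal jar, 111 mm tall; body 58 mm across flats, 62 over corners, flats facing its x and y axes and halfway between (alike every 45 degrees); round lid 56 mm across from 96 mm up; 0.17 to 0.35 kg. Origin: centre of underside, z up.
- slate_jar: grey contents, dark grey lid with a near-black dot sticker (40 mm); loose closed octagonal jar, 111 mm tall; body 58 mm across flats, 62 over corners, flats facing its x and y axes and halfway between (alike every 45 degrees); round lid 56 mm across from 96 mm up; 0.17 to 0.35 kg. Origin: centre of underside, z up.
- blue_coaster: round pale-wood coaster with a blue glazed floor, fixed to the table; 96 mm across, lip 9 mm high and 80 mm across inside, its floor 4 mm above the table. Origin: its centre on the table surface, z up; round, so its yaw means nothing.
- red_coaster: round pale-wood coaster with a red glazed floor, fixed to the table; 96 mm across, lip 9 mm high and 80 mm across inside, its floor 4 mm above the table. Origin: its centre on the table surface, z up; round, so its yaw means nothing.
- yellow_coaster: round pale-wood coaster with a yellow glazed floor, fixed to the table; 96 mm across, lip 9 mm high and 80 mm across inside, its floor 4 mm above the table. Origin: its centre on the table surface, z up; round, so its yaw means nothing.
- slate_coaster: round pale-wood coaster with a near-black slate grey glazed floor, fixed to the table; 96 mm across, lip 9 mm high and 80 mm across inside, its floor 4 mm above the table. Origin: its centre on the table surface, z up; round, so its yaw means nothing.
- white_jar: cream-white contents, plain white lid without a dot; it has no coaster and is not part of the job; loose closed octagonal jar, 111 mm tall; body 58 mm across flats, 62 over corners, flats facing its x and y axes and halfway between (alike every 45 degrees); round lid 56 mm across from 96 mm up; 0.17 to 0.35 kg. Origin: centre of underside, z up.
Things that resemble listed ones, but are neither listed nor needed, are in the scene too. What is shaped like the yellow_jar but green is not meant.

How it is judged:
By the outcome, as a careful person would: the job done as asked, in the order asked, and still so for the second after the job is handed in, with the robot touching nothing.
It also fails if it takes over 120 s, if anything falls off the work surface, if the arm or the gripper's body presses on something with over 40 N, if the wrist force passes 120 N, or if a joint passes its speed limit or range.

## Working session

There is one attempt and no reset: what is moved stays moved. The work goes in short steps, Python scripts to look and compute and a tool call to move; the robot and the scene stay as the last step left them, time stands still between calls to the robot, and variables do not carry over. Pictures are saved under pics/ and viewed, and the job is handed in when it is done.

Besides the shell and the picture viewer there is one more tool, called after "Request:" as name(argument=value, ...), one argument or row to a line, values as JSON. step_arm: Moves the arm, as the interface text tells. Its arguments: {"type":"object","properties":{"motion":{"type":"array","items":{"type":"array"}},"grip_force":{"type":"number"}},"required":["motion"]}

```bash
ls; mkdir -p pics; python3 - <<'E'
from workcell import ctrl
import cv2,numpy as np
s=ctrl.read_state();print(s)
for n in("scene","top","wrist"):
    c=ctrl.capture(n);cv2.imwrite(f"pics/{n}0.png",c["img"][:,:,::-1]);np.savez(f"pics/{n}0.npz",**c)
    print(n,c["K"].tolist(),np.round(c["T"],3).tolist(),[k for k in c])
E
```

```text
pics
{'time': 0.0, 'joints': array([ 1.04980135,  0.33392006,  0.03986438,  1.466302  , -0.01338054,
        1.34328248, -0.05847647]), 'qvel': array([-0.00100755,  0.00067244,  0.00057313, -0.0014312 ,  0.00013715,
       -0.00092326,  0.00162423]), 'effort': array([ 1.34974169e-03, -6.56364584e+01,  1.33635666e+00, -4.03810215e+01,
       -5.98161737e-02,  4.47680766e-02,  1.65223191e-04]), 'tool_pos': array([ 265.88417721, -592.60696159,  221.63819044]), 'eef_rot': array([-7.89080125e-04,  9.77841088e-01,  2.09346912e-01, -2.34303913e-04]), 'contact_force': array([-0.98693452,  0.97044082, -0.22822185]), 'wrist_torque': array([-0.03760575,  0.01333499, -0.02004508]), 'grip_width': 87.12143853660505}
scene [[522.6316787674496, 0.0, 268.01455488933186], [0.0, 522.6316787674496, 219.65208152334435], [0.0, 0.0, 1.0]] [[-0.861, 0.337, -0.38, -165.821], [-0.508, -0.545, 0.667, 1112.259], [0.018, 0.767, 0.641, 1142.084], [0.0, 0.0, 0.0, 1.0]] ['img', 'K', 'T']
top [[467.3093807519945, 0.0, 279.568970398289], [0.0, 467.3093807519945, 204.84509944154635], [0.0, 0.0, 1.0]] [[0.005, 0.997, -0.073, 361.929], [-1.0, 0.005, -0.004, -54.51], [-0.004, 0.073, 0.997, 1929.786], [0.0, 0.0, 0.0, 1.0]] ['img', 'K', 'T']
wrist [[366.2732240377132, 0.0, 278.9494622960669], [0.0, 366.2732240377132, 210.642927373476], [0.0, 0.0, 1.0]] [[0.409, 0.882, 0.233, 329.191], [-0.913, 0.395, 0.104, -564.109], [-0.001, -0.255, 0.967, 383.984], [0.0, 0.0, 0.0, 1.0]] ['img', 'K', 'T']
```

View pics/scene0.png

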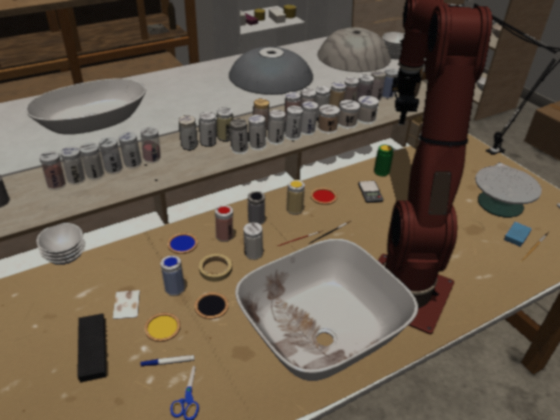

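View pics/top0.png

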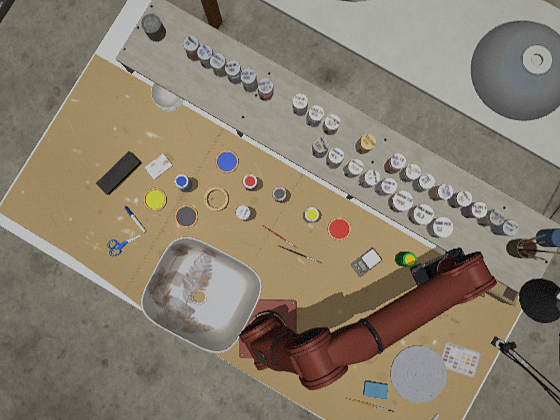

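View pics/wrist0.png

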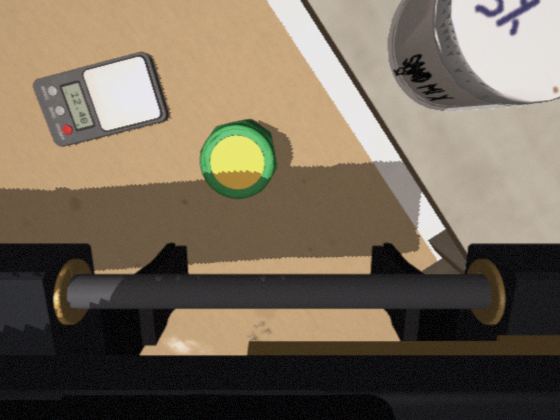

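The top picture shows these things:
- **Jars:** blue (182,182), red (250,182), slate (280,194), yellow (312,214) and plain white (243,212). The green yellow-lidded decoy is at (405,259).
- **Coasters:** blue (227,161), yellow (155,199), slate (187,216) and red (339,229). An empty wooden ring at (216,198) is a decoy.

Next I'll enlarge the crop.

```bash
python3 - <<'E'
import cv2
i=cv2.imread("pics/top0.png")[140:270,130:370+0]
cv2.imwrite("pics/topc.png",cv2.resize(i,None,fx=3.3,fy=3.3,interpolation=cv2.INTER_CUBIC))
i=cv2.imread("pics/scene0.png")[150:350,130:400]
cv2.imwrite("pics/scenec.png",cv2.resize(i,None,fx=2.9,fy=2.9,interpolation=cv2.INTER_CUBIC))
E
```

```text
(no output)
```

View pics/topc.png

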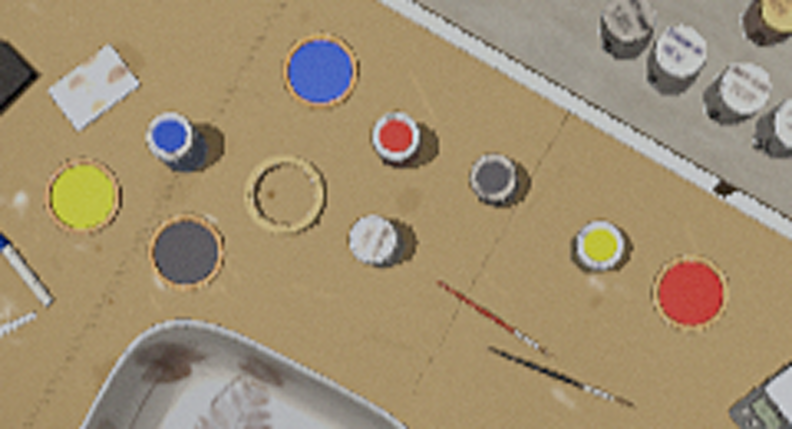

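View pics/scenec.png

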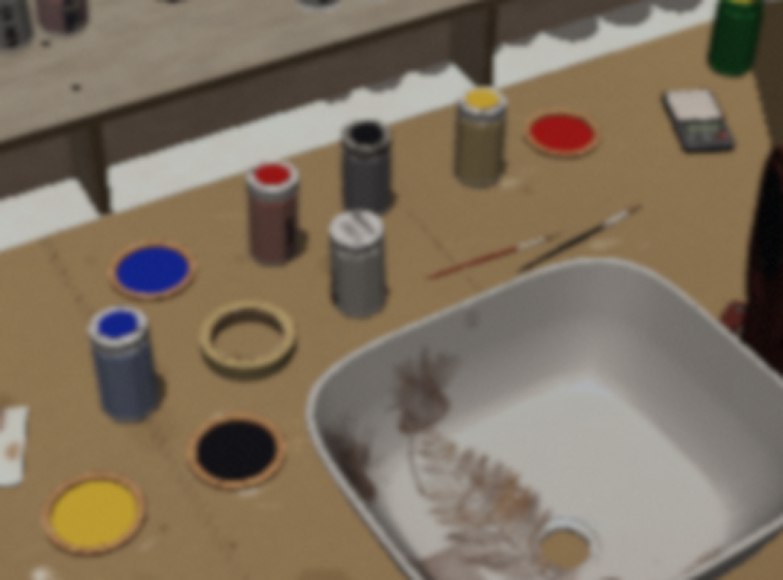

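```bash
cat > h.py <<'E'
import numpy as np,cv2
from workcell import ctrl
from scipy.spatial.transform import Rotation as R
def pix2world(c,uv,z):
    K,T=c["K"],c["T"]
    x=(uv[0]-K[0,2])/K[0,0];y=(uv[1]-K[1,2])/K[1,1]
    d=T[:3,:3]@np.array([x,-y,-1.0]);o=T[:3,3]
    return o+d*(z-o[2])/d[2]
def world2pix(c,p):
    K,T=c["K"],c["T"]
    q=T[:3,:3].T@(np.asarray(p,float)-T[:3,3]);return np.array([K[0,0]*q[0]/-q[2]+K[0,2],K[1,1]*q[1]/q[2]*1+K[1,2]])
def rot(s=None):
    s=s or ctrl.read_state();w,x,y,z=s["eef_rot"];return R.from_quat([x,y,z,w])
def plan(target,yaw=None):
    """target TCP xyz world; yaw = desired direction of tool y (jaw) in world, mod pi. prints tool shift (units) and turn"""
    s=ctrl.read_state();r=rot(s);M=r.as_matrix()
    d=np.array(target)-s["tool_pos"]
    a=np.arctan2(M[1,1],M[0,1])
    print("pos",np.round(s["tool_pos"],1),"jawdir deg",round(np.degrees(a),1),"tilt",np.round(M[:,2],3),"d",np.round(d,1),"q7",s["joints"].round(2),"t",round(s["time"],2),"w",round(s["grip_width"],1),"F",s["contact_force"].round(1))
    if yaw is not None:
        e=(yaw-a+np.pi/2)%np.pi-np.pi/2
        # turn about tool z (down): world yaw + => tool turn -
        print("turn units",round(-e/(np.pi/2),4),"(deg world",round(np.degrees(e),1),")")
    print("shift units in tool axes now",np.round(M.T@d/200,4))
E
cat > seg.py <<'E'
from h import *
c=dict(np.load("pics/top0.npz"));s=dict(np.load("pics/scene0.npz"))
g=dict(blue_jar=(182,182,111),red_jar=(250,182,111),slate_jar=(280,194,111),yellow_jar=(312,214,111),blue_c=(227,161,4),red_c=(339,229,4),yellow_c=(155,199,4),slate_c=(187,216,4))
lab=cv2.cvtColor(c["img"],cv2.COLOR_RGB2LAB).astype(float)
def cen(lab,u,v,rad=14):
    ref=np.median(lab[v-1:v+2,u-1:u+2].reshape(-1,3),0)
    m=(np.linalg.norm(lab-ref,axis=2)<30).astype(np.uint8)
    n,L,st,ce=cv2.connectedComponentsWithStats(m,connectivity=4);k=L[v,u];return ce[k],st[k,4]
for n,(u,v,z) in g.items():
    ce,a=cen(lab,u,v);p=pix2world(c,ce,z);print(n,ce.round(1),a,p.round(1),"r",round(np.hypot(*p[:2])), "diam",round(2*np.sqrt(a/np.pi)*4.1))
print("white",pix2world(c,(243.5,212.5),111).round(1))
print(world2pix(c,pix2world(c,(200,100),50)))
lab=cv2.cvtColor(s["img"],cv2.COLOR_RGB2LAB).astype(float)
for n,(u,v,z) in dict(blue_jar=(171,261,111),red_jar=(224,210,111),slate_jar=(256,196,111),yellow_jar=(296,184,111),blue_c=(182,243,4),red_c=(323,196,4),yellow_c=(162,327,4),slate_c=(211,305,4)).items():
    ce,a=cen(lab,u,v);print(n,"scene",ce.round(1),a,pix2world(s,ce,z).round(1))
E
python3 seg.py
```

```text
blue_jar [180.9 180.7] 73 [588.3 340.8 111. ] r 680 diam 40
red_jar [249.6 180.8] 78 [589.3  71.5 111. ] r 594 diam 41
slate_jar [278.8 193.7] 84 [539.3 -43.4 111. ] r 541 diam 42
yellow_jar [311.5 213.8] 75 [ 461.2 -171.1  111. ] r 492 diam 40
blue_c [226.6 161.2] 279 [684.4 175.5   4. ] r 707 diam 77
red_c [338.8 228.6] 295 [ 406.7 -290.6    4. ] r 500 diam 79
yellow_c [154.7 199.1] 283 [524.4 471.1   4. ] r 705 diam 78
slate_c [185.8 216.1] 293 [454.8 340.7   4. ] r 568 diam 79
white [464.8  93.9 111. ]
[200. 100.]
blue_jar scene [170.1 261.4] 69 [586.1 340.8 111. ]
red_jar scene [223.3 209.7] 50 [589.9  71.6 111. ]
slate_jar scene [255.9 195.6] 47 [541.1 -44.4 111. ]
yellow_jar scene [295.8 183.6] 58 [ 462.2 -172.2  111. ]
blue_c scene [181.9 242.7] 266 [685.9 173.4   4. ]
red_c scene [323.3 195.5] 218 [ 408.6 -293.3    4. ]
yellow_c scene [162.2 327.2] 531 [522.3 471.8   4. ]
slate_c scene [211. 305.] 391 [455.  338.5   4. ]
```

Top and scene measurements agree to about 2 mm. Fingers and body must clear the shelf, so I'll use a jaw direction of about 60° (along the shelf).

Possible mix-ups by top-view pixel:
- **Blue jar:** (181,181), blue dot and light blue contents. The blue coaster at (227,161) is flat.
- **Yellow jar:** (312,214). The green jar with a yellow lid at (405,259) is rejected.
- **Slate jar:** (279,194), dark lid. The white jar at (243,212) stays where it is.
- **Slate coaster:** (186,216). The empty ring at (216,198) is rejected.

The jars were checked in the crop above.

```bash
cat >> h.py <<'E'
def rows(target,yawdeg=None,n=5,via=None,full=False):
    """rows in tool units; yaw absolute (full) or mod pi"""
    plan(target)
    s=ctrl.read_state();M=rot(s).as_matrix();p=s["tool_pos"].copy()
    a=np.arctan2(M[1,1],M[0,1])
    e=0
    if yawdeg is not None:
        e=np.radians(yawdeg)-a
        e=(e+np.pi)%(2*np.pi)-np.pi if full else (e+np.pi/2)%np.pi-np.pi/2
    # level tool assumed desired; keep M
    tu=round(-e/(np.pi/2)/n,3); d=(np.array(target)-p)/n
    print("step mm",np.linalg.norm(d).round(1),"turn/row deg",round(abs(tu)*90,1))
    for i in range(n):
        print([np.round(M.T@(np.array(target)-p)/(n-i)/200,3).tolist(),tu])
        sh=np.round(M.T@(np.array(target)-p)/(n-i)/200,3);p=p+M@(sh*200)
        M=M@R.from_rotvec([0,0,tu*np.pi/2]).as_matrix()
E
python3 - <<'E'
from h import *
rows((560,330,260),60,20,full=True)
E
```

```text
pos [ 265.9 -592.7  221.9] jawdir deg -65.8 tilt [-0.001  0.001 -1.   ] d [294.1 922.7  38.1] q7 [ 1.05  0.33  0.04  1.47 -0.01  1.34 -0.06] t 0.15 w 87.0 F [ 0.8 -0.1  0. ]
shift units in tool axes now [ 3.2301 -3.6077 -0.1864]
step mm 48.5 turn/row deg 6.3
[[0.162, -0.18, -0.009], np.float64(-0.07)]
[[0.18, -0.162, -0.009], np.float64(-0.07)]
[[0.197, -0.141, -0.009], np.float64(-0.07)]
[[0.211, -0.118, -0.009], np.float64(-0.07)]
[[0.223, -0.094, -0.009], np.float64(-0.07)]
[[0.232, -0.069, -0.009], np.float64(-0.07)]
[[0.238, -0.044, -0.009], np.float64(-0.07)]
[[0.242, -0.017, -0.009], np.float64(-0.07)]
[[0.242, 0.009, -0.01], np.float64(-0.07)]
[[0.239, 0.036, -0.009], np.float64(-0.07)]
[[0.234, 0.062, -0.01], np.float64(-0.07)]
[[0.226, 0.087, -0.009], np.float64(-0.07)]
[[0.215, 0.112, -0.01], np.float64(-0.07)]
[[0.201, 0.134, -0.009], np.float64(-0.07)]
[[0.185, 0.156, -0.01], np.float64(-0.07)]
[[0.167, 0.175, -0.009], np.float64(-0.07)]
[[0.147, 0.193, -0.01], np.float64(-0.07)]
[[0.125, 0.207, -0.009], np.float64(-0.07)]
[[0.102, 0.22, -0.01], np.float64(-0.07)]
[[0.077, 0.23, -0.009], np.float64(-0.07)]
```

Request:
step_arm(
  motion=[
    [[0.16,-0.18,-0.04],-0.07,0],
    [[0.18,-0.16,-0.04],-0.07,0],
    [[0.2,-0.14,-0.04],-0.07,0],
    [[0.21,-0.12,-0.03],-0.07,0],
    [[0.22,-0.09,-0.03],-0.07,0],
  ],
)

```text
time: 0.78
tool_pos: [340.1, -361.9, 258.7]
eef_rot: [-0.0, 0.883, 0.469, -0.0]
contact_force: [0.2, -0.0, 0.1]
grip_width: 86.9
```

Request:
step_arm(
  motion=[
    [[0.23,-0.07,0],-0.07,0],
    [[0.24,-0.04,0],-0.07,0],
    [[0.24,-0.02,0],-0.07,0],
    [[0.24,0.01,0],-0.07,0],
    [[0.24,0.04,0],-0.07,0],
  ],
)

```text
time: 1.4
tool_pos: [414.2, -132.1, 258.6]
eef_rot: [0.0, 0.723, 0.691, -0.0]
contact_force: [0.3, -0.7, -0.0]
grip_width: 87.2
```

Request:
step_arm(
  motion=[
    [[0.23,0.06,0],-0.07,0],
    [[0.23,0.09,0],-0.07,0],
    [[0.22,0.11,0],-0.07,0],
    [[0.2,0.13,0],-0.07,0],
    [[0.19,0.16,0],-0.07,0],
  ],
)

```text
time: 2.02
tool_pos: [487.0, 100.1, 258.6]
eef_rot: [0.0, 0.509, 0.861, -0.0]
contact_force: [0.8, -0.2, 0.3]
grip_width: 86.8
```

Request:
step_arm(
  motion=[
    [[0.17,0.18,0],-0.07,0],
    [[0.15,0.19,0],-0.07,0],
    [[0.12,0.21,0],-0.07,0],
    [[0.1,0.22,0],-0.07,0],
    [[0.0,0.0,0],0,0],
  ],
)

```text
time: 2.65
tool_pos: [545.7, 287.9, 257.4]
eef_rot: [-0.002, 0.307, 0.952, 0.001]
contact_force: [-0.9, -0.2, 0.8]
grip_width: 87.3
```

```bash
python3 - <<'E'
from h import *
c=ctrl.capture("wrist");np.savez("pics/w1.npz",**c);cv2.imwrite("pics/w1.png",c["img"][:,:,::-1])
plan((587,341,260),np.radians(60))
print(world2pix(c,(587,341,111)))
E
```

```text
pos [546.  285.6 257.7] jawdir deg 54.0 tilt [-0.002  0.001 -1.   ] d [41.  55.4  2.3] q7 [ 0.08  0.36 -0.83  1.46  0.26  1.44  0.2 ] t 2.7 w 86.8 F [-0.7 -0.8 -0.2]
turn units -0.0665 (deg world 6.0 )
shift units in tool axes now [-0.0029  0.3445 -0.0119]
[356.73553921 200.84785166]
```

View pics/w1.png

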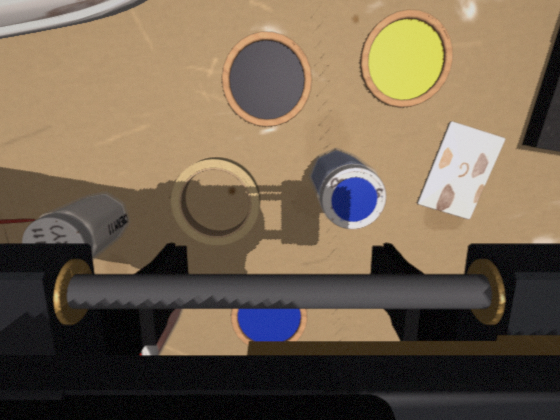

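The blue jar's dot is at (354,201), against a predicted (357,201). The slate coaster is at (267,79) and the yellow at (406,58). I'll zoom in for the octagon's yaw and compute the coaster positions.

```bash
python3 - <<'E'
from h import *
c=dict(np.load("pics/w1.npz"))
i=c["img"][130:260,280:430,::-1]
cv2.imwrite("pics/w1c.png",cv2.resize(i,None,fx=4.5,fy=4.5,interpolation=cv2.INTER_CUBIC))
for n,uv,z in(("bluejar",(354,201),111),("slate",(267,79.5),4),("yel",(405.5,58.5),4)): print(n,pix2world(c,uv,z).round(1))
E
```

```text
bluejar [585.7 339.  111. ]
slate [451.6 339.7   4. ]
yel [520.5 471.1   4. ]
```

View pics/w1c.png

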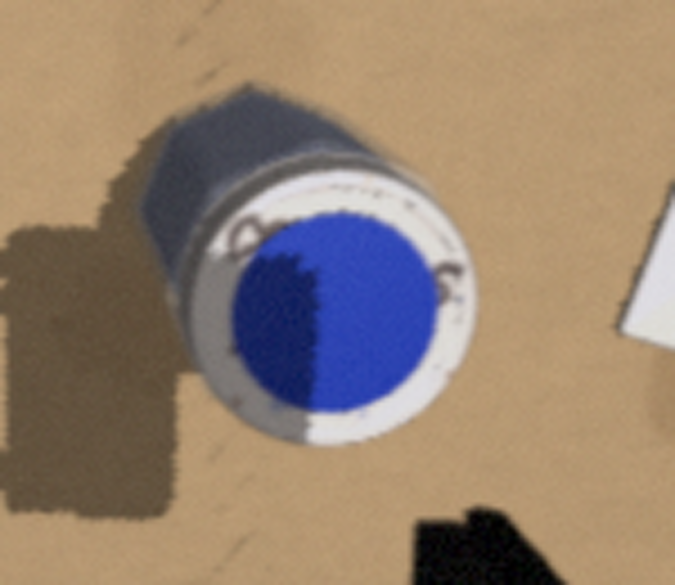

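```bash
python3 - <<'E'
from h import *
c=dict(np.load("pics/w1.npz"))
P=[pix2world(c,(280+x/4.5,130+y/4.5),0)[:2] for x,y in((143,205),(175,125),(248,88))]
C=np.array([586.5,340])
for p in P: print(p.round(1),np.degrees(np.arctan2(*(p-C)[::-1])).round(1),np.linalg.norm(p-C).round(1))
for a,b in((0,1),(1,2)): d=P[b]-P[a];print(np.linalg.norm(d),np.degrees(np.arctan2(d[1],d[0]))%45)
E
```

```text
[566.1 319.7] -135.1 28.8
[554.  337.9] -176.2 32.6
[557.1 358. ] 148.5 34.5
21.836508280283553 33.65665720947612
20.394757850731043 36.292944708018254
```

```bash
python3 - <<'E'
from h import *
rows((586.5,340.2,200),75,3)
E
```

```text
pos [546.  285.6 257.7] jawdir deg 54.0 tilt [-0.002  0.001 -1.   ] d [ 40.5  54.6 -57.7] q7 [ 0.08  0.36 -0.83  1.46  0.26  1.44  0.2 ] t 2.7 w 86.8 F [-0.7 -0.8 -0.2]
shift units in tool axes now [-0.0039  0.34    0.2881]
step mm 29.7 turn/row deg 7.0
[[-0.001, 0.113, 0.096], np.float64(-0.078)]
[[-0.015, 0.112, 0.096], np.float64(-0.078)]
[[-0.029, 0.11, 0.096], np.float64(-0.078)]
```

Request:
step_arm(
  motion=[
    [[-0.001,0.113,0.096],-0.078,0],
    [[-0.015,0.112,0.096],-0.078,0],
    [[-0.029,0.11,0.096],-0.078,0],
    [[0,0,0],0,0],
  ],
)

```text
time: 3.2
tool_pos: [587.2, 337.2, 198.9]
eef_rot: [-0.001, 0.132, 0.991, -0.001]
contact_force: [0.3, 0.5, -0.5]
grip_width: 87.0
```

```bash
python3 - <<'E'
from h import *
c=ctrl.capture("wrist");cv2.imwrite("pics/w2.png",c["img"][:,:,::-1])
rows((586.5,340.2,58),75,4)
print(world2pix(c,(586.5,340.2,111)))
E
```

```text
pos [587.3 337.1 200.2] jawdir deg 74.8 tilt [-0.001 -0.001 -1.   ] d [  -0.8    3.1 -142.2] q7 [-0.01  0.54 -0.85  1.38  0.4   1.4   0.45] t 3.25 w 87.1 F [0.5 0.3 0.3]
shift units in tool axes now [0.0071 0.0148 0.7111]
step mm 35.6 turn/row deg 0.1
[[0.002, 0.004, 0.178], np.float64(-0.001)]
[[0.002, 0.004, 0.178], np.float64(-0.001)]
[[0.002, 0.003, 0.178], np.float64(-0.001)]
[[0.001, 0.004, 0.177], np.float64(-0.001)]
[282.84282027 213.91299172]
```

View pics/w2.png

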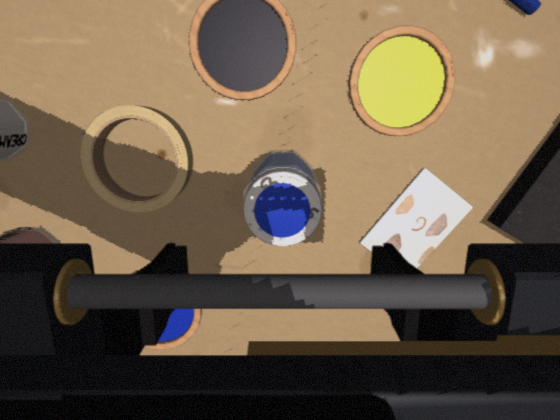

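The dot is at (283,210), against a predicted (283,214), so the jar is centred. Descending now.

Request:
step_arm(
  motion=[
    [[0.002,0.002,0.178],0,0],
    [[0.002,0.002,0.178],0,0],
    [[0.001,0.003,0.178],0,0],
    [[0.001,0.003,0.177],0,0],
    [[0,0,0],0,0],
  ],
)

```text
time: 3.88
tool_pos: [585.9, 338.2, 57.4]
eef_rot: [-0.001, 0.133, 0.991, -0.002]
contact_force: [-0.6, 0.0, -0.2]
grip_width: 86.9
```

Request:
step_arm(
  motion=[
    [[0,0,0],0,1],
    [[0,0,0],0,1],
    [[0,0,0],0,1],
    [[0,0,0],0,1],
    [[0,0,0],0,1],
  ],
  grip_force=25,
)

```text
time: 4.5
tool_pos: [587.2, 340.7, 59.5]
eef_rot: [0.0, 0.131, 0.991, 0.0]
contact_force: [-0.6, -1.9, 5.2]
grip_width: 57.6
```

```bash
python3 - <<'E'
from h import *
rows((586.5,340.2,200),75,4)
E
```

```text
pos [587.2 340.7  59.5] jawdir deg 74.9 tilt [ 0.001  0.    -1.   ] d [ -0.7  -0.5 140.5] q7 [-0.03  0.65 -0.8   1.53  0.49  1.17  0.39] t 4.5 w 57.6 F [-0.6 -1.9  5.2]
shift units in tool axes now [ 0.0022 -0.003  -0.7026]
step mm 35.1 turn/row deg 0.0
[[0.001, -0.001, -0.176], np.float64(-0.0)]
[[0.0, -0.001, -0.176], np.float64(-0.0)]
[[0.001, -0.0, -0.175], np.float64(-0.0)]
[[0.0, -0.001, -0.176], np.float64(-0.0)]
```

Grip width is 57.6 mm, so the jaws are on flats. Lifting.

Request:
step_arm(
  motion=[
    [[0,0,-0.1],0,1],
    [[0,0,-0.15],0,1],
    [[0,0,-0.15],0,1],
    [[0,0,-0.15],0,1],
    [[0,0,-0.1],0,1],
  ],
)

```text
time: 5.12
tool_pos: [586.6, 341.1, 191.0]
eef_rot: [0.0, 0.131, 0.991, 0.001]
contact_force: [0.7, -0.3, -2.4]
grip_width: 57.7
```

```bash
python3 - <<'E'
from h import *
rows((684.8,174.8,190),62,5)
c=ctrl.capture("wrist");cv2.imwrite("pics/w3.png",c["img"][:,:,::-1]);np.savez("pics/w3.npz",**c)
print(pix2world(dict(np.load("pics/w1.npz")),(269.5,318),4))
E
```

```text
pos [586.6 341.1 191. ] jawdir deg 74.9 tilt [ 0.001  0.001 -1.   ] d [  98.2 -166.3   -1. ] q7 [-0.01  0.54 -0.85  1.39  0.41  1.38  0.45] t 5.12 w 57.7 F [ 0.7 -0.3 -2.4]
shift units in tool axes now [-0.6899 -0.6757  0.0045]
step mm 38.6 turn/row deg 2.6
[[-0.138, -0.135, 0.001], np.float64(0.029)]
[[-0.144, -0.129, 0.001], np.float64(0.029)]
[[-0.15, -0.122, 0.001], np.float64(0.029)]
[[-0.155, -0.115, 0.001], np.float64(0.029)]
[[-0.16, -0.108, 0.001], np.float64(0.029)]
[684.08602067 173.00772953   4.        ]
```

View pics/w3.png

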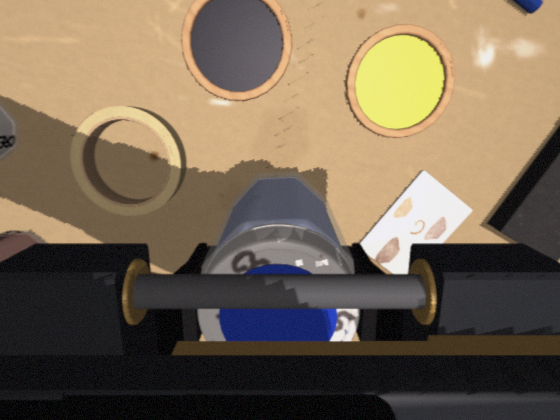

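The blue jar hangs upright, centred between the jaws at about column 278. On to the blue coaster.

Request:
step_arm(
  motion=[
    [[-0.138,-0.135,0],0.029,1],
    [[-0.144,-0.129,0],0.029,1],
    [[-0.15,-0.122,0],0.029,1],
    [[-0.155,-0.115,0],0.029,1],
    [[-0.16,-0.108,0],0.029,1],
  ],
)

```text
time: 5.8
tool_pos: [685.6, 172.5, 188.4]
eef_rot: [-0.0, 0.244, 0.97, -0.0]
contact_force: [0.0, 0.2, -3.2]
grip_width: 57.7
```

Request:
step_arm(
  motion=[
    [[0,0,0],0,1],
  ],
)

```text
time: 5.92
tool_pos: [687.3, 168.4, 187.9]
eef_rot: [0.0, 0.247, 0.969, -0.001]
contact_force: [0.5, -0.3, -3.7]
grip_width: 57.7
```

```bash
python3 - <<'E'
from h import *
rows((684.8,174.5,80),62,4)
for n in("wrist","top","scene"):
    c=ctrl.capture(n);cv2.imwrite(f"pics/{n}4.png",c["img"][:,:,::-1])
a=cv2.imread("pics/scene4.png")[150:350,100:380];cv2.imwrite("pics/s4c.png",cv2.resize(a,None,fx=2.8,fy=2.8))
plan((684.8,174.5,80))
E
```

```text
pos [687.3 168.4 187.9] jawdir deg 61.4 tilt [-0.    -0.002 -1.   ] d [  -2.5    6.1 -107.9] q7 [ 0.19  0.58 -0.75  1.32  0.39  1.4   0.52] t 5.92 w 57.7 F [ 0.5 -0.3 -3.7]
shift units in tool axes now [0.0263 0.0217 0.5393]
step mm 27.0 turn/row deg 0.2
[[0.007, 0.005, 0.135], np.float64(-0.002)]
[[0.006, 0.006, 0.135], np.float64(-0.002)]
[[0.007, 0.005, 0.135], np.float64(-0.002)]
[[0.006, 0.006, 0.134], np.float64(-0.002)]
pos [684.6 174.8 188.6] jawdir deg 61.9 tilt [-0.001  0.001 -1.   ] d [   0.2   -0.3 -108.6] q7 [ 0.18  0.58 -0.76  1.32  0.39  1.4   0.52] t 6.08 w 57.4 F [ 0.5  0.5 -3.2]
shift units in tool axes now [-0.002  -0.0012  0.543 ]
```

View pics/s4c.png

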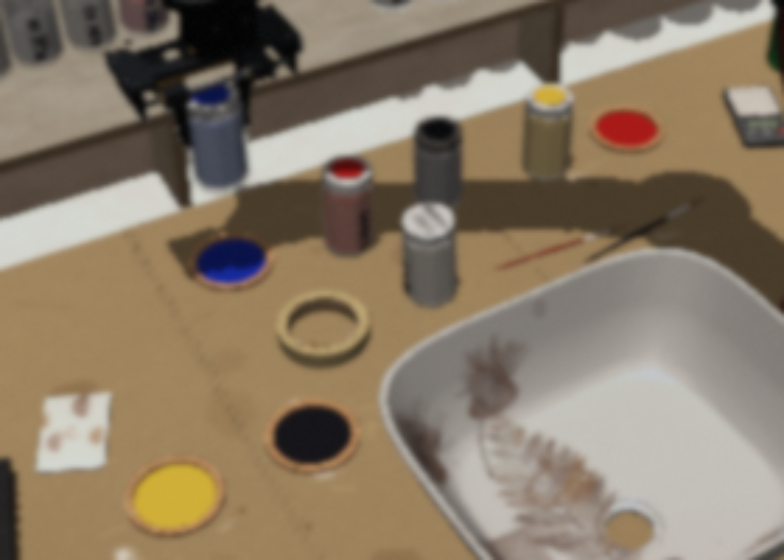

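View pics/top4.png

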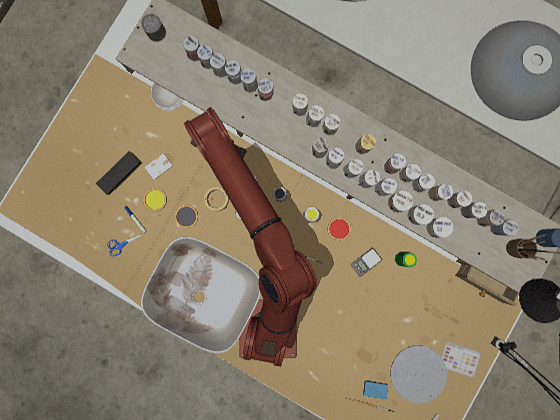

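View pics/wrist4.png

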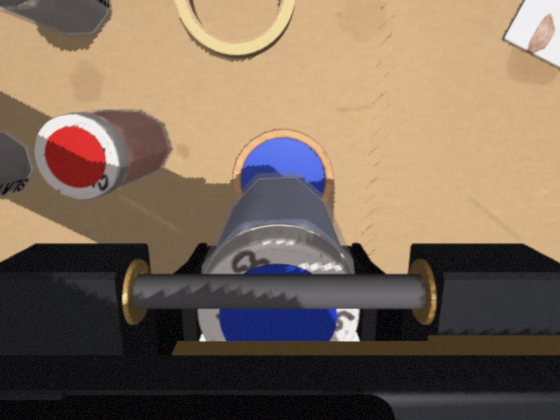

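```bash
python3 - <<'E'
from h import *
c=ctrl.capture("wrist");np.savez("pics/w4.npz",**c)
i=c["img"][100:260,20:350,::-1];cv2.imwrite("pics/w4c.png",cv2.resize(i,None,fx=2.4,fy=2.4,interpolation=cv2.INTER_CUBIC))
print(world2pix(c,(684.8,174.5,4)),world2pix(c,(684.8,174.5,9)), world2pix(c,(684.8,174.5,241)))
# rim back edge/left/right points on lip top outer radius 48
for a in(0,90,180,270):
    t=np.radians(a+62);print(a,world2pix(c,(684.8+48*np.cos(t),174.5+48*np.sin(t),9)).round(1))
plan((684.8,174.5,80))
E
```

```text
[278.78920506 189.41313413] [278.78049812 190.44323087] [277.6281533  326.77429981]
0 [329.3 190.3]
90 [278.6 139.1]
180 [228.3 190.6]
270 [278.9 238.3]
pos [684.4 175.4 188.8] jawdir deg 62.0 tilt [-0.     0.001 -1.   ] d [   0.4   -0.9 -108.8] q7 [ 0.18  0.58 -0.76  1.32  0.39  1.4   0.52] t 6.12 w 57.6 F [-0.4 -0.5 -3.9]
shift units in tool axes now [-0.0045 -0.0033  0.5439]
```

View pics/w4c.png

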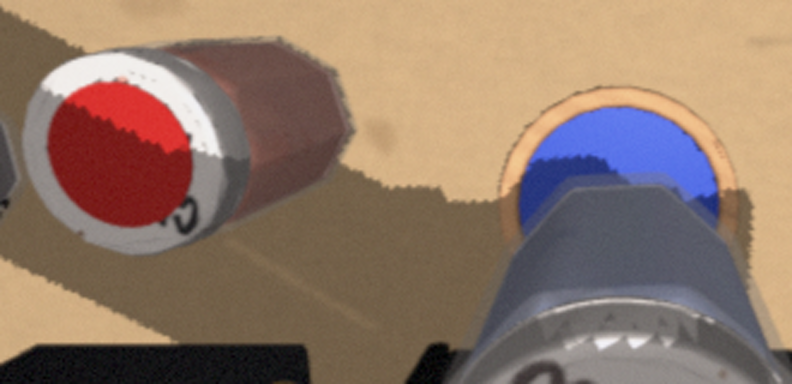

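```bash
python3 - <<'E'
from h import *
c=dict(np.load("pics/w4.npz"))
P=[pix2world(c,(20+x/2.4,100+y/2.4),0)[:2] for x,y in((278,38),(338,75),(353,125),(328,177))]
C=np.array([589.6,71.5])
for p in P: print(p.round(1),(np.degrees(np.arctan2(*(p-C)[::-1]))+22.5)%45,np.linalg.norm(p-C).round(1))
for a,b in((0,1),(1,2),(2,3)): d=P[b]-P[a];print(np.linalg.norm(d),np.degrees(np.arctan2(d[1],d[0]))%45)
print("red lid",pix2world(c,(20+120/2.4,100+154/2.4),111))
plan((684,175,66))
E
```

```text
[561.7  89.9] 34.0963907879852 33.5
[584.4 102.8] 31.90176859885956 31.7
[603.6  97.5] 39.2492014458181 29.5
[616.4  77.4] 34.99485608723164 27.4
26.132156188349846 29.48431796111903
19.862494853756264 29.567222018761168
23.796237320494082 32.532445738345594
red lid [586.66536345  71.9380117  111.        ]
pos [684.4 175.4 188.8] jawdir deg 62.0 tilt [-0.     0.001 -1.   ] d [  -0.4   -0.4 -122.8] q7 [ 0.18  0.58 -0.76  1.32  0.39  1.4   0.52] t 6.12 w 57.6 F [-0.4 -0.5 -3.9]
shift units in tool axes now [ 2.000e-04 -3.000e-03  6.139e-01]
```

Request:
step_arm(
  motion=[
    [[0,0,0.13],0,1],
    [[0,0,0.16],0,1],
    [[0,0,0.16],0,1],
    [[0,0,0.11],0,1],
    [[0,0,0.03],0,1],
  ],
)

```text
time: 6.75
tool_pos: [683.9, 174.7, 69.4]
eef_rot: [-0.001, 0.242, 0.97, -0.0]
contact_force: [0.1, -0.0, -3.3]
grip_width: 57.8
```

Request:
step_arm(
  motion=[
    [[0,0,0.01],0,1],
    [[0,0,0.01],0,1],
    [[0,0,0],0,1],
  ],
)

```text
time: 7.12
tool_pos: [685.2, 174.4, 67.5]
eef_rot: [0.0, 0.243, 0.97, 0.0]
contact_force: [0.4, -0.4, -3.0]
grip_width: 57.6
```

```bash
python3 - <<'E'
from h import *
plan((684,175,63))
E
```

```text
pos [685.2 174.4  67.5] jawdir deg 61.9 tilt [ 0.001  0.    -1.   ] d [-1.2  0.6 -4.5] q7 [ 0.17  0.67 -0.72  1.44  0.45  1.2   0.48] t 7.12 w 57.6 F [ 0.4 -0.4 -3. ]
shift units in tool axes now [ 0.0065 -0.0003  0.0227]
```

Request:
step_arm(
  motion=[
    [[0,0,0.008],0,1],
    [[0,0,0],0,1],
    [[0,0,0],0,1],
  ],
)

```text
time: 7.5
tool_pos: [684.8, 174.3, 65.2]
eef_rot: [0.0, 0.243, 0.97, 0.0]
contact_force: [0.7, -0.1, -2.7]
grip_width: 57.4
```

Request:
step_arm(
  motion=[
    [[0,0,0.006],0,1],
    [[0,0,0],0,1],
    [[0,0,0],0,1],
  ],
)

```text
time: 7.88
tool_pos: [684.8, 174.3, 63.9]
eef_rot: [-0.0, 0.243, 0.97, 0.0]
contact_force: [0.2, -0.3, -2.4]
grip_width: 57.3
```

Request:
step_arm(
  motion=[
    [[0,0,0.005],0,1],
    [[0,0,0],0,1],
    [[0,0,0],0,1],
  ],
)

```text
time: 8.25
tool_pos: [685.1, 174.2, 63.5]
eef_rot: [0.0, 0.243, 0.97, 0.0]
contact_force: [-1.6, -3.2, 3.3]
grip_width: 57.8
```

Request:
step_arm(
  motion=[
    [[0,0,0.003],0,1],
    [[0,0,0],0,1],
    [[0,0,0],0,1],
  ],
)

```text
time: 8.62
tool_pos: [685.3, 174.0, 63.4]
eef_rot: [0.001, 0.243, 0.97, -0.0]
contact_force: [-1.6, -2.9, 8.3]
grip_width: 57.4
```

The floor has been reached: the force went from -2.4 to +8.3 N at TCP z 63.4. Releasing.

Request:
step_arm(
  motion=[
    [[0,0,0],0,0],
    [[0,0,0],0,0],
    [[0,0,0],0,0],
    [[0,0,0],0,0],
  ],
)

```text
time: 9.12
tool_pos: [684.7, 174.4, 62.2]
eef_rot: [-0.0, 0.243, 0.97, 0.0]
contact_force: [-0.3, 0.3, 0.3]
grip_width: 85.3
```

Request:
step_arm(
  motion=[
    [[0,0,-0.1],0,0],
    [[0,0,-0.15],0,0],
    [[0,0,-0.15],0,0],
    [[0,0,-0.15],0,0],
    [[0,0,-0.15],0,0],
  ],
)

```text
time: 9.75
tool_pos: [684.9, 174.6, 205.2]
eef_rot: [0.001, 0.243, 0.97, 0.0]
contact_force: [0.3, -0.5, -0.6]
grip_width: 86.9
```

```bash
python3 - <<'E'
from h import *
c=ctrl.capture("wrist");cv2.imwrite("pics/w5.png",c["img"][:,:,::-1]);np.savez("pics/w5.npz",**c)
rows((588.8,71.8,200),77,4)
print(world2pix(c,(684.5,174.5,115)),world2pix(c,(588.8,71.8,111)))
E
```

```text
pos [686.2 175.3 209.9] jawdir deg 61.9 tilt [ 0.006  0.002 -1.   ] d [ -97.4 -103.5   -9.9] q7 [ 0.18  0.56 -0.76  1.29  0.38  1.43  0.53] t 9.8 w 87.1 F [0.9 0.5 4.2]
shift units in tool axes now [ 0.1858 -0.6863  0.045 ]
step mm 35.6 turn/row deg 3.8
[[0.046, -0.172, 0.011], np.float64(-0.042)]
[[0.058, -0.168, 0.011], np.float64(-0.042)]
[[0.069, -0.164, 0.011], np.float64(-0.042)]
[[0.079, -0.159, 0.012], np.float64(-0.042)]
[278.42387268 214.25320135] [ 84.54707477 163.21413631]
```

View pics/w5.png

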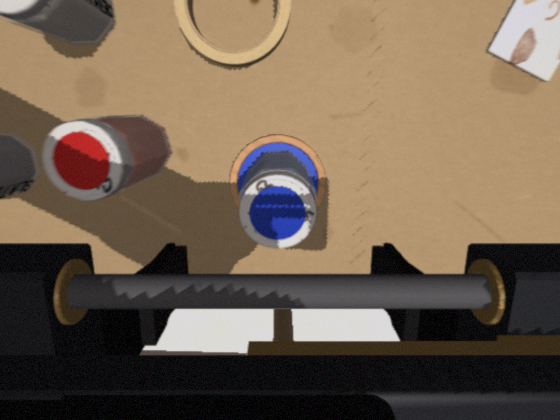

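The blue jar stands in its coaster, with its dot at (278,211) inside the rim. The red jar's dot is at (81,160). I estimate the red jar's yaw at about 32° (mod 45), so the jaw goes to 77°.

Request:
step_arm(
  motion=[
    [[0.046,-0.172,0.011],-0.042,0],
    [[0.058,-0.168,0.011],-0.042,0],
    [[0.069,-0.164,0.011],-0.042,0],
    [[0.079,-0.159,0.012],-0.042,0],
    [[0,0,0],0,0],
  ],
)

```text
time: 10.42
tool_pos: [586.6, 68.2, 194.5]
eef_rot: [0.001, 0.114, 0.993, -0.001]
contact_force: [-0.5, 0.1, 0.2]
grip_width: 87.1
```

```bash
python3 - <<'E'
from h import *
c=ctrl.capture("wrist");cv2.imwrite("pics/w6.png",c["img"][:,:,::-1]);np.savez("pics/w6.npz",**c)
rows((588.8,71.5,58),77,4)
print(world2pix(c,(588.8,71.5,111)))
E
```

```text
pos [587.4  69.8 194.7] jawdir deg 76.9 tilt [ 0.002 -0.001 -1.   ] d [   1.4    1.7 -136.7] q7 [ 0.51  0.35 -0.86  1.62  0.27  1.3   0.94] t 10.47 w 86.9 F [-0.5 -0.3 -0.2]
shift units in tool axes now [-0.0034  0.0102  0.6836]
step mm 34.2 turn/row deg 0.0
[[-0.001, 0.003, 0.171], np.float64(-0.0)]
[[-0.001, 0.002, 0.171], np.float64(-0.0)]
[[-0.001, 0.003, 0.171], np.float64(-0.0)]
[[-0.0, 0.002, 0.171], np.float64(-0.0)]
[284.29983227 219.0315406 ]
```

View pics/w6.png

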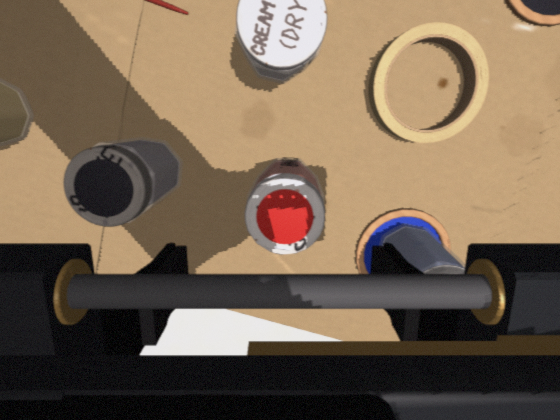

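The red dot is at (286,216), so the jar is centred. Descending and gripping.

Request:
step_arm(
  motion=[
    [[-0.001,0.003,0.171],0,0],
    [[-0.001,0.003,0.171],0,0],
    [[-0.001,0.003,0.171],0,0],
    [[0,0.003,0.168],0,0],
    [[0,0,0],0,0],
  ],
)

```text
time: 11.1
tool_pos: [587.4, 74.0, 55.6]
eef_rot: [-0.002, 0.113, 0.994, 0.0]
contact_force: [0.1, 1.0, 0.5]
grip_width: 86.9
```

Request:
step_arm(
  motion=[
    [[0,0,0],0,1],
    [[0,0,0],0,1],
    [[0,0,0],0,1],
    [[0,0,0],0,1],
    [[0,0,0],0,1],
  ],
)

```text
time: 11.72
tool_pos: [588.9, 72.8, 57.9]
eef_rot: [0.001, 0.113, 0.994, 0.0]
contact_force: [-0.3, -0.8, 6.3]
grip_width: 57.7
```

```bash
python3 - <<'E'
from h import *
c=dict(np.load("pics/w6.npz"))
i=c["img"][60:240,0:240,::-1];cv2.imwrite("pics/w6c.png",cv2.resize(i,None,fx=3.3,fy=3.3,interpolation=cv2.INTER_CUBIC))
plan((588.8,71.5,200))
E
```

```text
pos [588.9  72.8  57.9] jawdir deg 77.0 tilt [ 0.001 -0.    -1.   ] d [-1.000e-01 -1.300e+00  1.421e+02] q7 [ 0.44  0.48 -0.8   1.75  0.39  1.07  0.85] t 11.72 w 57.7 F [-0.3 -0.8  6.3]
shift units in tool axes now [-0.0017 -0.0066 -0.7105]
```

View pics/w6c.png

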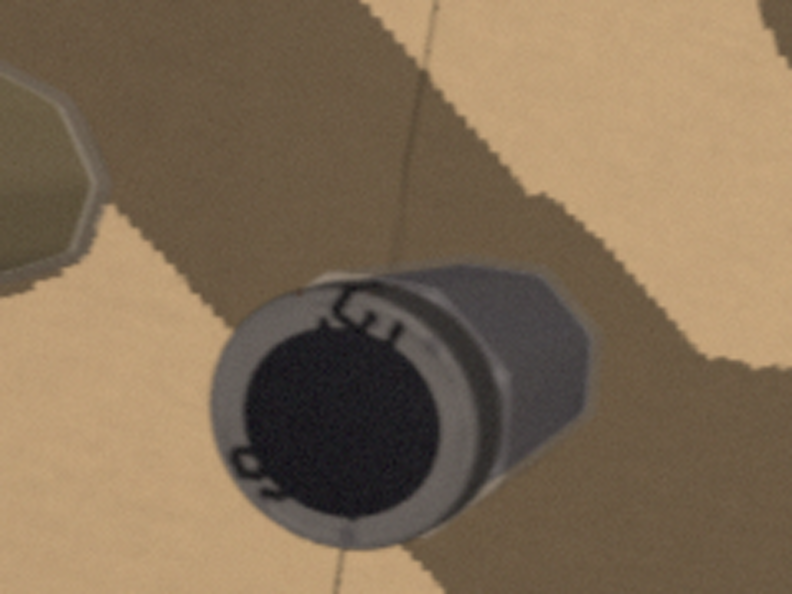

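```bash
python3 - <<'E'
from h import *
c=dict(np.load("pics/w6.npz"))
for C,L in((np.array([540,-43.8]),((465,264),(545,273),(594,333),(589,410),(500,482))),(np.array([461.5,-171.7]),((0,63),(65,103),(100,185),(75,258)))):
    P=[pix2world(c,(x/3.3,60+y/3.3),0)[:2] for x,y in L]
    for p in P: print(p.round(1),(np.degrees(np.arctan2(*(p-C)[::-1]))+22.5)%45,np.linalg.norm(p-C).round(1))
    for a in range(len(P)-1): d=P[a+1]-P[a];print(np.linalg.norm(d),np.degrees(np.arctan2(d[1],d[0]))%45)
E
```

```text
[512.  -50.8] 36.533837784604685 28.8
[519.8 -28.9] 31.105858279963144 25.1
[539.8 -20.1] 23.08925995919138 23.7
[561.5 -28.4] 13.139975683865018 26.4
[576.6 -61.4] 41.84510286743435 40.6
23.22591379734048 25.4561203455833
21.803354913181252 23.704730841267075
23.245302895311944 24.200563159278662
36.303076736866586 24.643610121727875
[ 429.8 -159.8] 1.8735988803440478 33.9
[ 443.8 -146.3] 12.326832780533067 30.9
[ 467.  -145.6] 10.64430980141185 26.7
[ 484.5 -160.8] 2.851003302145557 25.5
19.46613419969208 43.64605186211486
23.16171499015517 1.8804277766627338
23.231187827153878 4.017486931302635
```

Request:
step_arm(
  motion=[
    [[0,0,-0.1],0,1],
    [[0,0,-0.18],0,1],
    [[0,0,-0.18],0,1],
    [[0,0,-0.18],0,1],
    [[0,0,-0.15],0,1],
  ],
)

```text
time: 12.35
tool_pos: [588.3, 73.2, 217.6]
eef_rot: [0.0, 0.113, 0.994, 0.0]
contact_force: [-0.0, -0.1, -2.7]
grip_width: 57.8
```

```bash
python3 - <<'E'
from h import *
rows((407.5,-291.5,212),62,10)
E
```

```text
pos [588.3  73.2 217.6] jawdir deg 77.0 tilt [ 0.001  0.    -1.   ] d [-180.8 -364.7   -5.6] q7 [ 0.51  0.34 -0.87  1.58  0.26  1.35  0.95] t 12.35 w 57.8 F [-0.  -0.1 -2.7]
shift units in tool axes now [ 0.4714 -1.9798  0.027 ]
step mm 40.7 turn/row deg 1.5
[[0.047, -0.198, 0.003], np.float64(0.017)]
[[0.042, -0.199, 0.003], np.float64(0.017)]
[[0.036, -0.2, 0.003], np.float64(0.017)]
[[0.031, -0.201, 0.003], np.float64(0.017)]
[[0.026, -0.202, 0.002], np.float64(0.017)]
[[0.02, -0.203, 0.003], np.float64(0.017)]
[[0.015, -0.203, 0.002], np.float64(0.017)]
[[0.01, -0.203, 0.003], np.float64(0.017)]
[[0.004, -0.204, 0.002], np.float64(0.017)]
[[-0.001, -0.203, 0.003], np.float64(0.017)]
```

Slate yaw is about 24.5° and yellow about 2°. Carrying the red jar over.

Request:
step_arm(
  motion=[
    [[0.047,-0.198,0],0.017,1],
    [[0.042,-0.199,0],0.017,1],
    [[0.036,-0.2,0],0.017,1],
    [[0.031,-0.201,0],0.017,1],
    [[0.026,-0.202,0],0.017,1],
  ],
)

```text
time: 12.98
tool_pos: [497.2, -110.1, 216.0]
eef_rot: [0.0, 0.179, 0.984, -0.0]
contact_force: [0.9, -0.5, -2.2]
grip_width: 57.9
```

Request:
step_arm(
  motion=[
    [[0.02,-0.203,0],0.017,1],
    [[0.015,-0.203,0],0.017,1],
    [[0.01,-0.203,0],0.017,1],
    [[0.004,-0.204,0],0.017,1],
    [[0,-0.203,0],0.017,1],
  ],
)

```text
time: 13.6
tool_pos: [406.6, -292.2, 216.1]
eef_rot: [0.0, 0.245, 0.97, -0.0]
contact_force: [0.9, -0.8, -1.9]
grip_width: 58.0
```

Request:
step_arm(
  motion=[
    [[0,0,0],0,1],
    [[0,0,0],0,1],
  ],
)

```text
time: 13.85
tool_pos: [407.7, -290.7, 215.7]
eef_rot: [0.0, 0.244, 0.97, 0.0]
contact_force: [-0.5, -0.0, -2.5]
grip_width: 58.0
```

```bash
python3 - <<'E'
from h import *
c=ctrl.capture("wrist");cv2.imwrite("pics/w7.png",c["img"][:,:,::-1]);np.savez("pics/w7.npz",**c)
for a in(0,90,180,270):
    t=np.radians(a+62);print(a,world2pix(c,(407.5+48*np.cos(t),-291.5+48*np.sin(t),9)).round(1))
plan((407.5,-291.5,70),np.radians(62))
E
```

```text
0 [325.2 184.6]
90 [277.9 137.1]
180 [231.3 185.1]
270 [278.5 229.7]
pos [ 407.9 -290.4  215.6] jawdir deg 61.8 tilt [ 0.  0. -1.] d [  -0.4   -1.1 -145.6] q7 [ 1.11  0.07 -0.61  1.8   0.04  1.28  1.58] t 13.9 w 57.9 F [ 0.8 -0.1 -2.6]
turn units -0.0023 (deg world 0.2 )
shift units in tool axes now [-5.000e-04 -6.200e-03  7.282e-01]
```

View pics/w7.png

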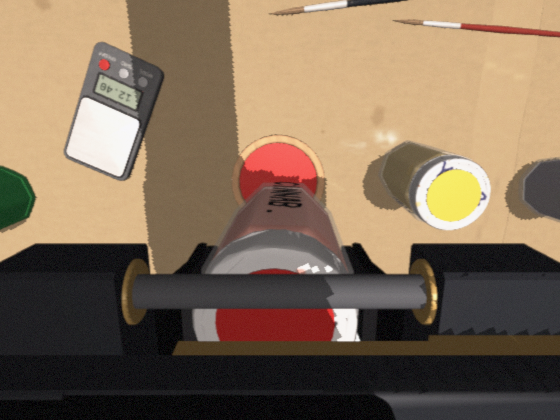

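The red coaster rim spans columns 232 to 325 with its top at row 135, as predicted. Descending.

Request:
step_arm(
  motion=[
    [[0,-0.003,0.15],0,1],
    [[0,-0.002,0.2],0,1],
    [[0,0,0.2],0,1],
    [[0,0,0.15],0,1],
    [[0,0,0.04],0,1],
  ],
)

```text
time: 14.52
tool_pos: [406.5, -290.6, 65.8]
eef_rot: [-0.001, 0.243, 0.97, 0.001]
contact_force: [-0.1, -0.3, -2.2]
grip_width: 57.8
```

Request:
step_arm(
  motion=[
    [[0,0,0.01],0,1],
    [[0,0,0],0,1],
    [[0,0,0],0,1],
  ],
)

```text
time: 14.9
tool_pos: [407.4, -292.9, 66.2]
eef_rot: [0.001, 0.245, 0.97, -0.0]
contact_force: [0.1, 0.2, -1.8]
grip_width: 57.9
```

Request:
step_arm(
  motion=[
    [[0,0,0.007],0,1],
    [[0,0,0],0,1],
    [[0,0,0],0,1],
  ],
)

```text
time: 15.28
tool_pos: [406.8, -292.5, 63.8]
eef_rot: [0.0, 0.245, 0.97, 0.0]
contact_force: [1.0, 1.0, -2.9]
grip_width: 58.1
```

Request:
step_arm(
  motion=[
    [[0,0,0.006],0,1],
    [[0,0,0],0,1],
    [[0,0,0],0,1],
  ],
)

```text
time: 15.65
tool_pos: [406.8, -292.4, 62.5]
eef_rot: [-0.0, 0.244, 0.97, 0.0]
contact_force: [-0.3, -1.1, -3.2]
grip_width: 57.6
```

Request:
step_arm(
  motion=[
    [[0,0,0.004],0,1],
    [[0,0,0],0,1],
    [[0,0,0],0,1],
  ],
)

```text
time: 16.02
tool_pos: [406.9, -292.5, 61.9]
eef_rot: [0.0, 0.244, 0.97, -0.0]
contact_force: [-0.2, 0.8, -0.2]
grip_width: 57.7
```

Request:
step_arm(
  motion=[
    [[0,0,0.004],0,1],
    [[0,0,0],0,1],
    [[0,0,0],0,1],
  ],
)

```text
time: 16.4
tool_pos: [407.2, -292.7, 61.9]
eef_rot: [0.0, 0.245, 0.97, -0.0]
contact_force: [-2.1, 1.7, 9.5]
grip_width: 57.8
```

Contact at 61.9 with +9.5 N. Releasing and backing up.

Request:
step_arm(
  motion=[
    [[0,0,0],0,0],
    [[0,0,0],0,0],
    [[0,0,0],0,0],
    [[0,0,0],0,0],
  ],
)

```text
time: 16.9
tool_pos: [406.8, -292.4, 60.9]
eef_rot: [-0.0, 0.244, 0.97, 0.0]
contact_force: [-0.7, -0.6, 0.2]
grip_width: 85.1
```

Request:
step_arm(
  motion=[
    [[0,0,-0.1],0,0],
    [[0,0,-0.15],0,0],
    [[0,0,-0.2],0,0],
    [[0,0,-0.2],0,0],
    [[0,0,-0.05],0,0],
  ],
)

```text
time: 17.52
tool_pos: [407.9, -293.1, 203.5]
eef_rot: [0.002, 0.244, 0.97, -0.001]
contact_force: [-0.6, 0.4, -0.8]
grip_width: 86.8
```

```bash
python3 - <<'E'
from h import *
c=ctrl.capture("wrist");cv2.imwrite("pics/w8.png",c["img"][:,:,::-1]);np.savez("pics/w8.npz",**c)
rows((461.8,-171.6,200),47,5)
print(world2pix(c,(407.5,-291.5,115)),world2pix(c,(461.8,-171.6,111)))
E
```

```text
pos [ 407.7 -293.1  203.3] jawdir deg 61.7 tilt [ 0.002 -0.002 -1.   ] d [ 54.1 121.5  -3.3] q7 [ 1.12  0.08 -0.61  1.82  0.05  1.25  1.57] t 17.57 w 87.0 F [ 0.2 -0.3  0.4]
shift units in tool axes now [0.0501 0.6629 0.0159]
step mm 26.6 turn/row deg 3.0
[[0.01, 0.133, 0.003], np.float64(0.033)]
[[0.017, 0.132, 0.003], np.float64(0.033)]
[[0.024, 0.131, 0.003], np.float64(0.033)]
[[0.03, 0.129, 0.003], np.float64(0.033)]
[[0.037, 0.127, 0.004], np.float64(0.033)]
[280.64924327 213.41413721] [465.01087274 199.69221798]
```

View pics/w8.png

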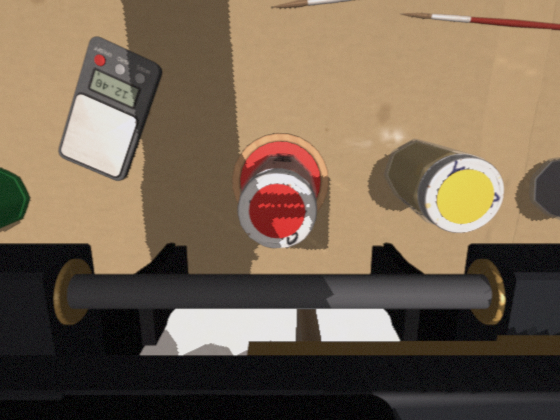

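The red jar stands in its coaster, with its dot at (277,210). The yellow jar's dot is at (465,195), as predicted. Moving to it.

Request:
step_arm(
  motion=[
    [[0.01,0.133,0.003],0.033,0],
    [[0.017,0.132,0.003],0.033,0],
    [[0.024,0.131,0.003],0.033,0],
    [[0.03,0.129,0.003],0.033,0],
    [[0.037,0.127,0.004],0.033,0],
  ],
)

```text
time: 18.2
tool_pos: [460.5, -170.1, 196.4]
eef_rot: [-0.001, 0.369, 0.93, 0.0]
contact_force: [-0.2, -0.1, 0.0]
grip_width: 87.0
```

Request:
step_arm(
  motion=[
    [[0,0,0],0,0],
  ],
)

```text
time: 18.32
tool_pos: [461.0, -168.8, 196.6]
eef_rot: [-0.001, 0.366, 0.931, 0.0]
contact_force: [0.1, -0.5, -0.6]
grip_width: 87.0
```

```bash
python3 - <<'E'
from h import *
c=ctrl.capture("wrist");cv2.imwrite("pics/w9.png",c["img"][:,:,::-1]);np.savez("pics/w9.npz",**c)
rows((461.8,-171.6,58),47,4)
print(world2pix(c,(461.8,-171.6,111)))
E
```

```text
pos [ 460.5 -170.3  196.7] jawdir deg 47.0 tilt [-0.001  0.001 -1.   ] d [   1.3   -1.3 -138.7] q7 [ 0.96  0.07 -0.72  1.85  0.05  1.24  1.05] t 18.38 w 87.0 F [-0.5  0.7  0.2]
shift units in tool axes now [-1.030e-02  2.000e-04  6.934e-01]
step mm 34.7 turn/row deg 0.0
[[-0.003, 0.0, 0.173], np.float64(-0.0)]
[[-0.002, 0.0, 0.173], np.float64(-0.0)]
[[-0.003, 0.0, 0.174], np.float64(-0.0)]
[[-0.002, 0.0, 0.173], np.float64(-0.0)]
[276.82421014 220.15765391]
```

View pics/w9.png

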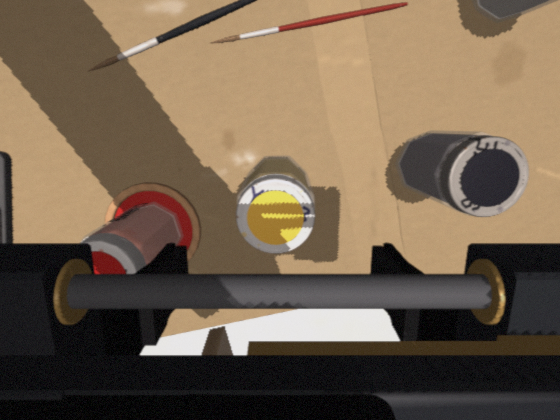

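The yellow dot is at (275,214), centred between the fingers and clear of both neighbours. Descending and gripping.

Request:
step_arm(
  motion=[
    [[-0.002,0,0.173],0,0],
    [[-0.002,0,0.173],0,0],
    [[-0.002,0,0.174],0,0],
    [[-0.002,0,0.173],0,0],
    [[0,0,0],0,0],
  ],
)

```text
time: 19.0
tool_pos: [459.4, -172.3, 56.6]
eef_rot: [-0.003, 0.368, 0.93, 0.0]
contact_force: [-0.5, 0.3, 1.1]
grip_width: 87.3
```

Request:
step_arm(
  motion=[
    [[0,0,0],0,1],
    [[0,0,0],0,1],
    [[0,0,0],0,1],
    [[0,0,0],0,1],
    [[0,0,0],0,1],
  ],
)

```text
time: 19.62
tool_pos: [462.4, -172.5, 59.7]
eef_rot: [0.001, 0.368, 0.93, -0.0]
contact_force: [-0.4, -0.6, 4.8]
grip_width: 57.3
```

Request:
step_arm(
  motion=[
    [[0,0,-0.1],0,1],
    [[0,0,-0.18],0,1],
    [[0,0,-0.18],0,1],
    [[0,0,-0.18],0,1],
    [[0,0,-0.15],0,1],
  ],
)

```text
time: 20.25
tool_pos: [461.7, -171.9, 218.2]
eef_rot: [-0.0, 0.368, 0.93, -0.0]
contact_force: [0.5, -0.7, -3.0]
grip_width: 57.2
```

```bash
python3 - <<'E'
from h import *
plan((500,100,215))
rows((522.5,471.3,212),60,15)
E
```

```text
pos [ 461.7 -171.9  218.2] jawdir deg 46.9 tilt [-0.  0. -1.] d [ 38.3 271.9  -3.2] q7 [ 0.97  0.06 -0.72  1.81  0.04  1.28  1.06] t 20.25 w 57.2 F [ 0.5 -0.7 -3. ]
shift units in tool axes now [0.7902 1.1229 0.016 ]
pos [ 461.7 -171.9  218.2] jawdir deg 46.9 tilt [-0.  0. -1.] d [ 60.8 643.2  -6.2] q7 [ 0.97  0.06 -0.72  1.81  0.04  1.28  1.06] t 20.25 w 57.2 F [ 0.5 -0.7 -3. ]
shift units in tool axes now [1.9776 2.5544 0.031 ]
step mm 43.1 turn/row deg 0.9
[[0.132, 0.17, 0.002], np.float64(-0.01)]
[[0.129, 0.172, 0.002], np.float64(-0.01)]
[[0.126, 0.174, 0.002], np.float64(-0.01)]
[[0.124, 0.176, 0.002], np.float64(-0.01)]
[[0.121, 0.178, 0.002], np.float64(-0.01)]
[[0.118, 0.18, 0.002], np.float64(-0.01)]
[[0.115, 0.182, 0.002], np.float64(-0.01)]
[[0.112, 0.184, 0.002], np.float64(-0.01)]
[[0.11, 0.186, 0.002], np.float64(-0.01)]
[[0.107, 0.187, 0.002], np.float64(-0.01)]
[[0.103, 0.189, 0.002], np.float64(-0.01)]
[[0.101, 0.191, 0.002], np.float64(-0.01)]
[[0.097, 0.192, 0.002], np.float64(-0.01)]
[[0.095, 0.194, 0.002], np.float64(-0.01)]
[[0.091, 0.195, 0.003], np.float64(-0.01)]
```

Request:
step_arm(
  motion=[
    [[0.132,0.17,0],-0.01,1],
    [[0.129,0.172,0],-0.01,1],
    [[0.126,0.174,0],-0.01,1],
    [[0.124,0.176,0],-0.01,1],
    [[0.121,0.178,0],-0.01,1],
  ],
)

```text
time: 20.88
tool_pos: [481.6, 43.4, 216.9]
eef_rot: [-0.0, 0.331, 0.944, -0.0]
contact_force: [0.5, -0.1, -2.4]
grip_width: 57.1
```

Request:
step_arm(
  motion=[
    [[0.118,0.18,0],-0.01,1],
    [[0.115,0.182,0],-0.01,1],
    [[0.112,0.184,0],-0.01,1],
    [[0.11,0.186,0],-0.01,1],
    [[0.107,0.187,0],-0.01,1],
  ],
)

```text
time: 21.5
tool_pos: [502.2, 257.6, 216.6]
eef_rot: [-0.0, 0.294, 0.956, -0.0]
contact_force: [1.1, -0.3, -1.3]
grip_width: 57.5
```

Request:
step_arm(
  motion=[
    [[0.103,0.189,0],-0.01,1],
    [[0.101,0.191,0],-0.01,1],
    [[0.097,0.192,0],-0.01,1],
    [[0.095,0.194,0],-0.01,1],
    [[0.091,0.195,0],-0.01,1],
  ],
)

```text
time: 22.12
tool_pos: [523.0, 472.1, 216.2]
eef_rot: [-0.0, 0.256, 0.967, -0.001]
contact_force: [0.2, -0.5, -1.9]
grip_width: 57.2
```

Request:
step_arm(
  motion=[
    [[0,0,0],0,1],
    [[0,0,0],0,1],
  ],
)

```text
time: 22.38
tool_pos: [522.8, 470.8, 216.4]
eef_rot: [-0.0, 0.256, 0.967, -0.001]
contact_force: [-0.3, -0.1, -3.3]
grip_width: 57.2
```

```bash
python3 - <<'E'
from h import *
c=ctrl.capture("wrist");cv2.imwrite("pics/w10.png",c["img"][:,:,::-1]);np.savez("pics/w10.npz",**c)
for a in(0,90,180):
    t=np.radians(a+60);print(a,world2pix(c,(522.5+48*np.cos(t),471.3+48*np.sin(t),9)).round(1))
plan((522.5,471.3,70),np.radians(60))
E
```

```text
0 [326.6 184.5]
90 [280.  136.4]
180 [232.8 183.9]
pos [523.3 470.1 216.7] jawdir deg 60.3 tilt [-0.    -0.001 -1.   ] d [  -0.8    1.2 -146.7] q7 [-0.19  0.63 -0.97  1.28  0.51  1.49 -0.05] t 22.43 w 57.2 F [ 0.5 -0.9 -1.7]
turn units 0.0033 (deg world -0.3 )
shift units in tool axes now [0.0068 0.004  0.7334]
```

View pics/w10.png

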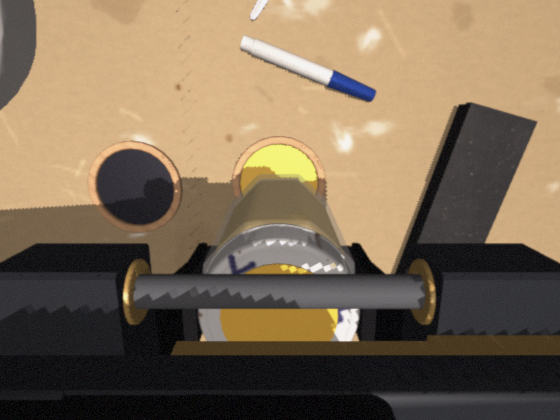

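The yellow rim spans columns 232 to 327 with its top at row 137, matching the prediction. Descending.

Request:
step_arm(
  motion=[
    [[0.002,0.002,0.15],0,1],
    [[0,0,0.2],0,1],
    [[0,0,0.2],0,1],
    [[0,0,0.15],0,1],
    [[0,0,0.04],0,1],
  ],
)

```text
time: 23.05
tool_pos: [523.1, 469.1, 67.2]
eef_rot: [-0.0, 0.257, 0.966, -0.002]
contact_force: [-0.3, -0.2, -1.6]
grip_width: 57.5
```

Request:
step_arm(
  motion=[
    [[0,0,0.008],0,1],
    [[0,0,0],0,1],
    [[0,0,0],0,1],
  ],
)

```text
time: 23.42
tool_pos: [523.2, 472.2, 68.9]
eef_rot: [0.0, 0.256, 0.967, 0.001]
contact_force: [-0.2, -0.6, -3.0]
grip_width: 57.5
```

Request:
step_arm(
  motion=[
    [[0,0,0.006],0,1],
    [[0,0,0],0,1],
    [[0,0,0],0,1],
  ],
)

```text
time: 23.8
tool_pos: [522.7, 471.7, 66.4]
eef_rot: [-0.0, 0.256, 0.967, 0.0]
contact_force: [-0.0, 0.4, -2.8]
grip_width: 57.2
```

Request:
step_arm(
  motion=[
    [[0,0,0.007],0,1],
    [[0,0,0],0,1],
    [[0,0,0],0,1],
  ],
)

```text
time: 24.18
tool_pos: [522.8, 471.6, 64.9]
eef_rot: [-0.0, 0.256, 0.967, -0.0]
contact_force: [0.5, -0.3, -2.0]
grip_width: 57.1
```

Request:
step_arm(
  motion=[
    [[0,0,0.005],0,1],
    [[0,0,0],0,1],
    [[0,0,0],0,1],
  ],
)

```text
time: 24.55
tool_pos: [522.8, 471.7, 64.0]
eef_rot: [-0.0, 0.256, 0.967, 0.0]
contact_force: [0.7, -0.5, -2.5]
grip_width: 57.3
```

Request:
step_arm(
  motion=[
    [[0,0,0.005],0,1],
    [[0,0,0],0,1],
    [[0,0,0],0,1],
  ],
)

```text
time: 24.92
tool_pos: [522.9, 471.7, 63.9]
eef_rot: [0.0, 0.256, 0.967, 0.0]
contact_force: [-1.9, -2.3, 5.3]
grip_width: 57.2
```

Request:
step_arm(
  motion=[
    [[0,0,0.003],0,1],
    [[0,0,0],0,1],
    [[0,0,0],0,1],
  ],
)

```text
time: 25.3
tool_pos: [522.9, 471.7, 63.9]
eef_rot: [0.0, 0.256, 0.967, 0.0]
contact_force: [-2.2, -4.3, 9.1]
grip_width: 57.1
```

Contact. Releasing and backing up.

Request:
step_arm(
  motion=[
    [[0,0,0],0,0],
    [[0,0,0],0,0],
    [[0,0,0],0,0],
    [[0,0,0],0,0],
  ],
)

```text
time: 25.8
tool_pos: [522.7, 471.7, 62.3]
eef_rot: [-0.0, 0.256, 0.967, 0.0]
contact_force: [0.3, -0.0, 1.1]
grip_width: 84.9
```

Request:
step_arm(
  motion=[
    [[0,0,-0.1],0,0],
    [[0,0,-0.15],0,0],
    [[0,0,-0.2],0,0],
    [[0,0,-0.2],0,0],
    [[0,0,-0.05],0,0],
  ],
)

```text
time: 26.42
tool_pos: [523.2, 473.1, 207.2]
eef_rot: [0.001, 0.256, 0.967, 0.002]
contact_force: [0.6, 0.4, -0.5]
grip_width: 86.9
```

```bash
python3 - <<'E'
from h import *
c=ctrl.capture("wrist");cv2.imwrite("pics/w11.png",c["img"][:,:,::-1])
rows((540.2,-43.8,203),69.5,12)
print(world2pix(c,(522.5,471.3,115)))
E
```

```text
pos [523.1 472.9 206.7] jawdir deg 60.4 tilt [ 0.003  0.003 -1.   ] d [  17.1 -516.7   -3.7] q7 [-0.19  0.63 -0.97  1.3   0.51  1.46 -0.06] t 26.48 w 87.0 F [0.3 0.5 1.4]
shift units in tool axes now [-1.352  -2.2032  0.01  ]
step mm 43.1 turn/row deg 0.7
[[-0.113, -0.184, 0.001], np.float64(-0.008)]
[[-0.11, -0.185, 0.001], np.float64(-0.008)]
[[-0.108, -0.186, 0.001], np.float64(-0.008)]
[[-0.106, -0.188, 0.001], np.float64(-0.008)]
[[-0.103, -0.189, 0.001], np.float64(-0.008)]
[[-0.101, -0.19, 0.001], np.float64(-0.008)]
[[-0.099, -0.192, 0.001], np.float64(-0.008)]
[[-0.096, -0.193, 0.001], np.float64(-0.008)]
[[-0.094, -0.194, 0.001], np.float64(-0.008)]
[[-0.091, -0.195, 0.0], np.float64(-0.008)]
[[-0.089, -0.196, 0.001], np.float64(-0.008)]
[[-0.086, -0.197, 0.0], np.float64(-0.008)]
[275.5308679  214.36674475]
```

View pics/w11.png

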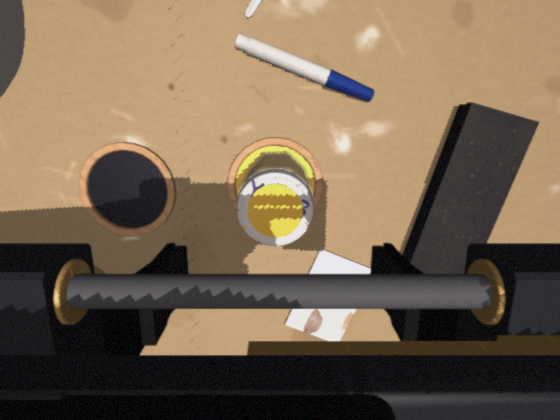

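The yellow jar stands in its coaster, with its dot at (275,210). Now to the slate jar.

Request:
step_arm(
  motion=[
    [[-0.113,-0.184,0],-0.008,0],
    [[-0.11,-0.185,0],-0.008,0],
    [[-0.108,-0.186,0],-0.008,0],
    [[-0.106,-0.188,0],-0.008,0],
    [[-0.103,-0.189,0],-0.008,0],
  ],
)

```text
time: 27.1
tool_pos: [529.5, 254.5, 201.7]
eef_rot: [-0.0, 0.225, 0.974, -0.0]
contact_force: [-0.1, 0.1, 0.7]
grip_width: 87.0
```

Request:
step_arm(
  motion=[
    [[-0.101,-0.19,0],-0.008,0],
    [[-0.099,-0.192,0],-0.008,0],
    [[-0.096,-0.193,0],-0.008,0],
    [[-0.094,-0.194,0],-0.008,0],
    [[-0.091,-0.195,0],-0.008,0],
  ],
)

```text
time: 27.72
tool_pos: [536.4, 39.3, 201.9]
eef_rot: [-0.0, 0.195, 0.981, -0.0]
contact_force: [0.2, 0.2, 0.2]
grip_width: 87.2
```

Request:
step_arm(
  motion=[
    [[-0.089,-0.196,0],-0.008,0],
    [[-0.086,-0.197,0],-0.008,0],
    [[0,0,0],0,0],
    [[0,0,0],0,0],
  ],
)

```text
time: 28.22
tool_pos: [539.5, -44.4, 202.1]
eef_rot: [-0.0, 0.182, 0.983, 0.0]
contact_force: [-0.6, 0.2, -0.0]
grip_width: 87.0
```

```bash
python3 - <<'E'
from h import *
c=ctrl.capture("wrist");cv2.imwrite("pics/w12.png",c["img"][:,:,::-1])
rows((540.2,-43.8,58),69.5,4)
print(world2pix(c,(540.2,-43.8,111)))
E
```

```text
pos [539.6 -43.8 202.2] jawdir deg 69.1 tilt [-0.     0.001 -1.   ] d [   0.6   -0.  -144.2] q7 [ 0.92  0.28 -1.06  1.72  0.25  1.3   1.01] t 28.27 w 86.8 F [ 0.3  0.5 -0.7]
shift units in tool axes now [-3.30e-03  7.00e-04  7.21e-01]
step mm 36.0 turn/row deg 0.1
[[-0.001, 0.0, 0.18], np.float64(-0.001)]
[[-0.001, 0.0, 0.18], np.float64(-0.001)]
[[-0.001, 0.0, 0.18], np.float64(-0.001)]
[[-0.0, 0.001, 0.181], np.float64(-0.001)]
[279.98569512 215.11298165]
```

View pics/w12.png

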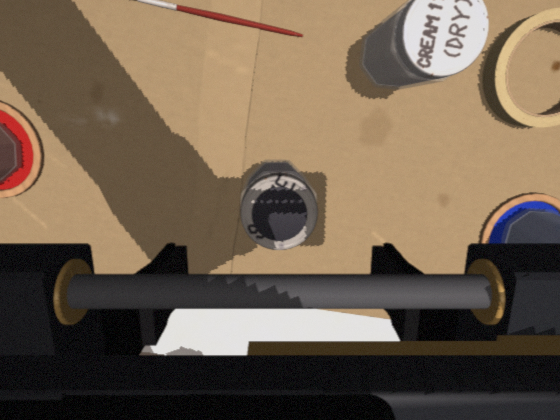

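The slate dot is at (280,211), so the jar is centred. Descend, grip, lift.

Request:
step_arm(
  motion=[
    [[-0.001,0,0.18],0,0],
    [[-0.001,0,0.18],0,0],
    [[-0.001,0,0.18],0,0],
    [[0,0,0.18],0,0],
    [[0,0,0],0,0],
  ],
)

```text
time: 28.9
tool_pos: [538.5, -43.6, 56.4]
eef_rot: [-0.002, 0.181, 0.983, 0.0]
contact_force: [-0.1, -0.0, 0.0]
grip_width: 87.1
```

Request:
step_arm(
  motion=[
    [[0,0,0],0,1],
    [[0,0,0],0,1],
    [[0,0,0],0,1],
    [[0,0,0],0,1],
    [[0,0,0],0,1],
  ],
)

```text
time: 29.52
tool_pos: [540.9, -45.6, 59.0]
eef_rot: [0.001, 0.183, 0.983, -0.0]
contact_force: [-0.7, -1.5, 6.1]
grip_width: 57.8
```

Request:
step_arm(
  motion=[
    [[0,0,-0.1],0,1],
    [[0,0,-0.18],0,1],
    [[0,0,-0.18],0,1],
    [[0,0,-0.18],0,1],
    [[0,0,-0.15],0,1],
  ],
)

```text
time: 30.15
tool_pos: [540.3, -44.8, 218.7]
eef_rot: [0.0, 0.182, 0.983, 0.0]
contact_force: [0.2, -0.1, -2.4]
grip_width: 58.0
```

```bash
python3 - <<'E'
from h import *
rows((454.3,339.7,214),90,10)
E
```

```text
pos [540.3 -44.8 218.7] jawdir deg 69.0 tilt [ 0.001 -0.    -1.   ] d [-86.  384.5  -4.7] q7 [ 0.93  0.26 -1.07  1.69  0.24  1.33  1.02] t 30.15 w 58.0 F [ 0.2 -0.1 -2.4]
shift units in tool axes now [1.0897 1.6409 0.0231]
step mm 39.4 turn/row deg 2.1
[[0.109, 0.164, 0.002], np.float64(-0.023)]
[[0.103, 0.168, 0.002], np.float64(-0.023)]
[[0.097, 0.172, 0.002], np.float64(-0.023)]
[[0.091, 0.175, 0.002], np.float64(-0.023)]
[[0.084, 0.178, 0.003], np.float64(-0.023)]
[[0.078, 0.181, 0.002], np.float64(-0.023)]
[[0.071, 0.184, 0.003], np.float64(-0.023)]
[[0.064, 0.186, 0.002], np.float64(-0.023)]
[[0.058, 0.188, 0.003], np.float64(-0.023)]
[[0.05, 0.19, 0.002], np.float64(-0.023)]
```

Request:
step_arm(
  motion=[
    [[0.109,0.164,0],-0.023,1],
    [[0.103,0.168,0],-0.023,1],
    [[0.097,0.172,0],-0.023,1],
    [[0.091,0.175,0],-0.023,1],
    [[0.084,0.178,0],-0.023,1],
  ],
)

```text
time: 30.78
tool_pos: [495.9, 149.5, 216.4]
eef_rot: [-0.0, 0.091, 0.996, -0.0]
contact_force: [0.2, 1.0, -2.1]
grip_width: 57.9
```

Request:
step_arm(
  motion=[
    [[0.078,0.181,0],-0.023,1],
    [[0.071,0.184,0],-0.023,1],
    [[0.064,0.186,0],-0.023,1],
    [[0.058,0.188,0],-0.023,1],
    [[0.05,0.19,0],-0.023,1],
  ],
)

```text
time: 31.4
tool_pos: [452.9, 341.1, 216.5]
eef_rot: [-0.0, 0.001, 1.0, -0.0]
contact_force: [1.2, -0.3, -2.9]
grip_width: 58.4
```

Request:
step_arm(
  motion=[
    [[0,0,0],0,1],
    [[0,0,0],0,1],
  ],
)

```text
time: 31.65
tool_pos: [453.9, 339.4, 216.3]
eef_rot: [-0.0, 0.002, 1.0, -0.0]
contact_force: [-0.3, -0.3, -2.5]
grip_width: 57.9
```

```bash
python3 - <<'E'
from h import *
c=ctrl.capture("wrist");cv2.imwrite("pics/w13.png",c["img"][:,:,::-1])
for a in(0,90,180):
    t=np.radians(a+90);print(a,world2pix(c,(454.3+48*np.cos(t),339.7+48*np.sin(t),9)).round(1))
plan((454.3,339.7,70),np.radians(90))
E
```

```text
0 [326.3 185. ]
90 [279.2 137.4]
180 [232.5 185.4]
pos [454.5 338.7 216.3] jawdir deg 89.7 tilt [-0.    -0.001 -1.   ] d [  -0.2    1.  -146.3] q7 [ 0.24  0.39 -1.19  1.64  0.37  1.37  0.56] t 31.7 w 57.8 F [ 0.  -0.9 -3.2]
turn units -0.0036 (deg world 0.3 )
shift units in tool axes now [0.0009 0.0056 0.7313]
```

View pics/w13.png

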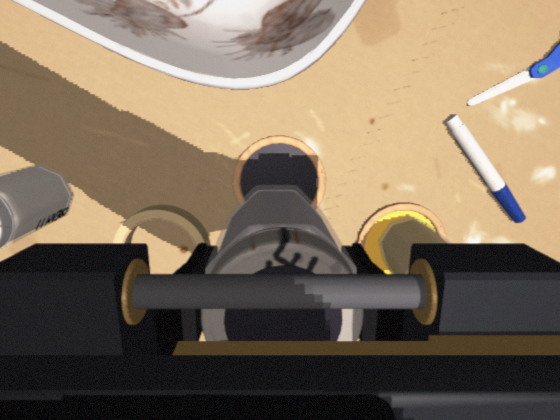

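The slate rim spans columns 233 to 326 with its top at row 136, matching the prediction. The basin is clear. Descending.

Request:
step_arm(
  motion=[
    [[0,0.002,0.15],0,1],
    [[0,0,0.2],0,1],
    [[0,0,0.2],0,1],
    [[0,0,0.15],0,1],
    [[0,0,0.04],0,1],
  ],
)

```text
time: 32.33
tool_pos: [454.5, 337.7, 66.8]
eef_rot: [-0.001, 0.004, 1.0, -0.001]
contact_force: [-0.4, -0.1, -1.7]
grip_width: 57.9
```

Request:
step_arm(
  motion=[
    [[0,0,0.01],0,1],
    [[0,0,0],0,1],
    [[0,0,0],0,1],
  ],
)

```text
time: 32.7
tool_pos: [455.3, 340.0, 67.4]
eef_rot: [0.001, 0.003, 1.0, 0.0]
contact_force: [-0.0, -0.4, -2.4]
grip_width: 57.7
```

Request:
step_arm(
  motion=[
    [[0,0,0.006],0,1],
    [[0,0,0],0,1],
    [[0,0,0],0,1],
  ],
)

```text
time: 33.08
tool_pos: [454.7, 339.7, 65.2]
eef_rot: [-0.0, 0.003, 1.0, 0.0]
contact_force: [0.5, 0.1, -2.7]
grip_width: 58.5
```

Request:
step_arm(
  motion=[
    [[0,0,0.006],0,1],
    [[0,0,0],0,1],
    [[0,0,0],0,1],
  ],
)

```text
time: 33.45
tool_pos: [454.7, 339.7, 63.9]
eef_rot: [-0.0, 0.003, 1.0, 0.0]
contact_force: [0.6, 0.3, -2.6]
grip_width: 58.0
```

Request:
step_arm(
  motion=[
    [[0,0,0.004],0,1],
    [[0,0,0],0,1],
    [[0,0,0],0,1],
  ],
)

```text
time: 33.83
tool_pos: [454.8, 339.7, 63.2]
eef_rot: [-0.0, 0.003, 1.0, 0.0]
contact_force: [-1.0, -0.3, -2.1]
grip_width: 58.3
```

Request:
step_arm(
  motion=[
    [[0,0,0.004],0,1],
    [[0,0,0],0,1],
    [[0,0,0],0,1],
  ],
)

```text
time: 34.2
tool_pos: [455.0, 339.7, 63.0]
eef_rot: [0.0, 0.003, 1.0, -0.0]
contact_force: [-1.1, -2.5, 5.4]
grip_width: 57.8
```

Request:
step_arm(
  motion=[
    [[0,0,0.003],0,1],
    [[0,0,0],0,1],
    [[0,0,0],0,1],
  ],
)

```text
time: 34.58
tool_pos: [455.1, 339.8, 63.0]
eef_rot: [0.001, 0.003, 1.0, -0.0]
contact_force: [-2.8, -3.8, 10.4]
grip_width: 58.2
```

Request:
step_arm(
  motion=[
    [[0,0,0],0,0],
    [[0,0,0],0,0],
    [[0,0,0],0,0],
    [[0,0,0],0,0],
  ],
)

```text
time: 35.08
tool_pos: [454.8, 339.7, 61.7]
eef_rot: [-0.0, 0.003, 1.0, 0.0]
contact_force: [-0.2, 0.9, 0.2]
grip_width: 84.9
```

Request:
step_arm(
  motion=[
    [[0,0,-0.1],0,0],
    [[0,0,-0.15],0,0],
    [[0,0,-0.2],0,0],
    [[0,0,-0.2],0,0],
    [[0,0,-0.2],0,0],
  ],
)

```text
time: 35.7
tool_pos: [454.5, 339.9, 234.5]
eef_rot: [0.0, 0.002, 1.0, 0.0]
contact_force: [1.2, 0.5, 0.5]
grip_width: 87.1
```

Request:
step_arm(
  motion=[
    [[-0.1,-0.2,0],0,0],
    [[-0.1,-0.2,0],0,0],
    [[-0.1,-0.2,0],0,0],
    [[0,-0.2,0],0,0],
    [[0,0,0],0,0],
  ],
)

```text
time: 36.33
tool_pos: [514.8, 175.9, 232.7]
eef_rot: [0.0, 0.005, 1.0, -0.001]
contact_force: [0.6, 0.2, -0.2]
grip_width: 87.2
```

```bash
python3 - <<'E'
from h import *
for n in("wrist","top","scene"):
    c=ctrl.capture(n);cv2.imwrite(f"pics/{n}9.png",c["img"][:,:,::-1]);np.savez(f"pics/{n}9.npz",**c)
a=cv2.imread("pics/scene9.png")[150:370,100:380];cv2.imwrite("pics/s9c.png",cv2.resize(a,None,fx=2.7,fy=2.7,interpolation=cv2.INTER_CUBIC))
a=cv2.imread("pics/top9.png")[140:260,130:370];cv2.imwrite("pics/t9c.png",cv2.resize(a,None,fx=3.3,fy=3.3,interpolation=cv2.INTER_CUBIC))
E
```

```text
(no output)
```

View pics/s9c.png

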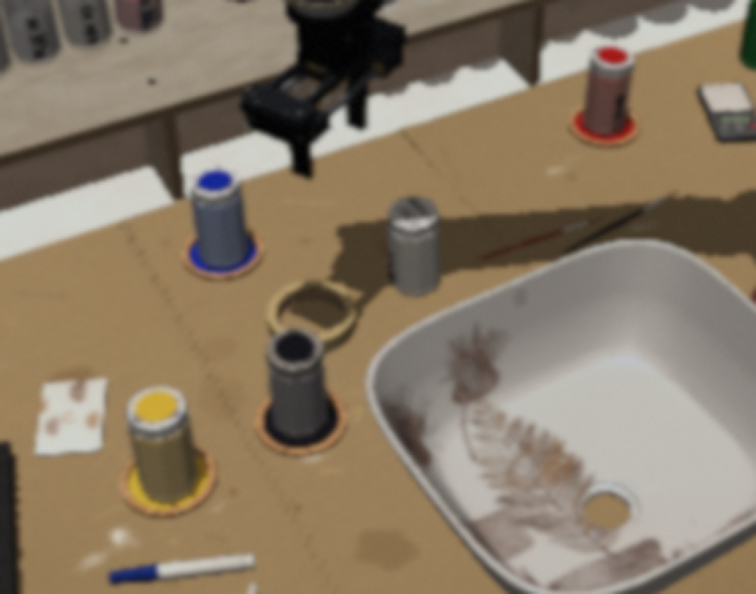

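View pics/t9c.png

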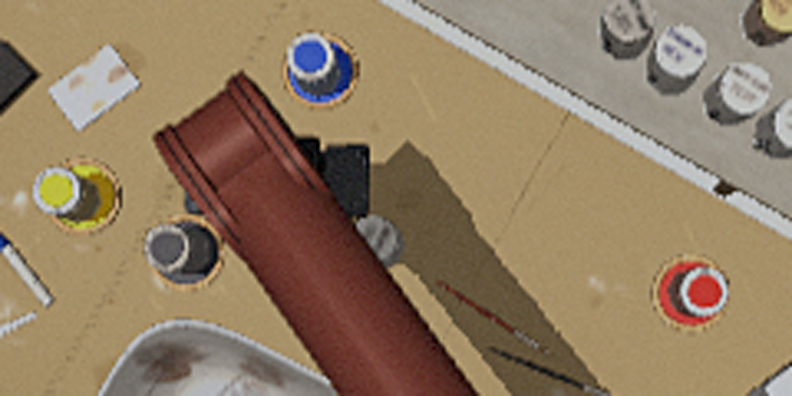

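View pics/wrist9.png

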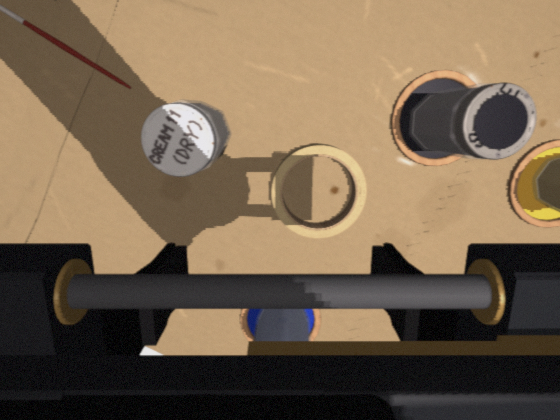

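All four jars stand upright in their own coasters, in the scene crop at blue (220,220), red (608,90), yellow (160,445) and slate (298,390). The white jar at (414,245) has not moved. One numeric check, then I'll hand in.

```bash
python3 - <<'E'
from h import *
exec(open("seg.py").read().split("for n,(u,v,z) in g")[0].split("g=dict")[0])
def cen(lab,u,v):
    ref=np.median(lab[v-1:v+2,u-1:u+2].reshape(-1,3),0)
    m=(np.linalg.norm(lab-ref,axis=2)<30).astype(np.uint8)
    n,L,st,ce=cv2.connectedComponentsWithStats(m,connectivity=4);k=L[v,u];return ce[k],st[k,4]
co=dict(blue=(684.8,174.5),red=(407.5,-291.5),yellow=(522.5,471.3),slate=(454.3,339.7))
for cam in("top","scene"):
    c=dict(np.load(f"pics/{cam}9.npz"));lab=cv2.cvtColor(c["img"],cv2.COLOR_RGB2LAB).astype(float)
    for n,(x,y) in co.items():
        u,v=np.round(world2pix(c,(x,y,115))).astype(int)
        ce,a=cen(lab,u,v);print(cam,n,a,(pix2world(c,ce,115)[:2]-[x,y]).round(1))
s=ctrl.read_state();print(s["time"],s["contact_force"].round(1))
ctrl.hand_in()
E
```

```text
top blue 73 [-1.6 -0.2]
top red 73 [-1.2 -1.9]
top yellow 75 [0.3 1.5]
top slate 83 [0.7 0.7]
scene blue 47 [-1.9  0.4]
scene red 34 [ 0.7 -1.7]
scene yellow 130 [-0.3  1.1]
scene slate 92 [-0.1  0.8]
36.475 [-1.   1.5 -0.1]
the job is handed in; nothing more can be done
```

All four jars (blue, red, yellow, slate, placed in that order) now stand upright in the coasters of their own colour, and the job is handed in at 36.5 s of robot time. Each was lowered until the wrist force showed it was on the coaster floor (about 8 to 10 N), then released.

- **Position:** in both the top and scene cameras, each lid centre lies within about 2.5 mm of its coaster centre. The jars have roughly 9 mm of room.
- **White jar and surroundings:** I never touched the white jar. In the last scene and wrist pictures it is standing; I did not measure its position afterwards. The green jar and the empty ring were left alone, and the gripper was open and clear of everything at hand-in.
- **Disagreement between cameras:** the wrist camera read about 3 px (2 mm) off the fixed cameras throughout. That is within its calibration and did not affect any placement. No other check failed or disagreed.

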